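# Show the foot of the fired bottle to the studio camera

### The arm

A 7-joint arm with a two-finger parallel gripper is mounted at the origin on the work surface. World frame = base frame: x ahead of the robot, y to its left, z up, the work surface at z = 0. Lengths are in mm, angles in rad, forces in N, time in s.
With the tool pointing down it reaches from about 425 to 950 mm from the base axis. Payload 4.7 kg.
Tool frame: the origin (TCP) lies between the finger pads; the fingertips stand 8 mm ahead of it and the grasp point (between the pads) lies 11 mm behind it; z points along the fingers, y is the line along which they close (so a half turn about z gives the same grasp; the last joint's range is limited). The gripper opens to 85 mm and grips with 20 to 120 N. Pads are 22 mm wide; open, the fingers measure 114 mm over their backs; the gripper's body (76 mm by 85 mm) begins 54 mm behind the grasp point. The pads swing forward as they close: fully open they stand 13 mm farther back than shut.
Start: joints at [1.163, 0.469, -0.049, 1.532, 0.024, 1.141, -0.082], TCP at [249.665, -627.148, 239.335] pointing down, gripper open.
Joint ranges: [-2.59, 2.59], [-0.33, 1.99], [-1.39, 1.29], [0.1, 2.45], [-1.04, 4.18], [0.21, 1.99], [-2.66, 2.66]. Speed limits (rad/s): [2.57, 2.57, 3.14, 3.14, 3.14, 3.14, 3.14].

### API

Orientations are given as a unit quaternion [w, x, y, z].
In Python, from plant import ctrl, capture gives the robot as it stands.
- The arm moves only by the shell command python3 -m inch 'ROWS' [OPENING] [FORCE]. ROWS is JSON, a list of rows, each an object with "dp": the shift along the tool's x, y, z as a fraction of full scale, a list of three; "roll": the turn about the tool's z as a fraction of full scale. A call has 1 to 8 rows; each row shifts and turns the commanded pose from where the row before left it, along the tool's axes as they then stand; what a row does not reach is not made up. Full scale, the value 1, is 0.05 m for a shift and 0.15 rad for a turn. A row lasts 1/8 s, in which the tool goes at most 62.5 mm and 10.7 degrees, less where a joint would pass 70% of its speed; a pose out of reach is approached as far as the arm can. A call with a number of a shift or a turn outside -1 to 1 is refused whole. A call with a gripper value outside its range is refused whole. OPENING is the opening, from 0 (shut) to 1 (fully open), set as the call begins (- or left out, the last holds). The fingers move at their own pace and stop on an object; FORCE is the grip in N (left out, the last holds). Time passes only in rows, so rows that do not move let the fingers close. It gives the time, the measured TCP pose, the force, the opening and the grip force at its end, in the units of the state.
- ctrl.get_state(): the state, without advancing time (a new reading comes with each control period).
- capture(name): name is "scene" or "top" or "wrist"; returns a dict with "img" (384x512x3 uint8, red, green, blue), "vfov" (degrees; the focal length in pixels is half the picture's height over the tangent of half this angle, whatever the lens; pixels are square), "cx", "cy" (the principal point, pixels), "D" ([k1, k2, p1, p2, k3] as OpenCV has them; the pictures are not rectified), "pose" (4x4, takes a point from camera to world coordinates); the wrist camera has in their place "tool_from_camera" (4x4, takes a point from camera to tool coordinates, whose origin is the TCP and whose axes are the flange's). Camera axes: x right, y down, z forward; pixel columns grow to the right and rows downward; lengths in mm; the calibration is good to about 2 mm. A picture is of the moment at which its call begins: read the wrist's pose just before it. There is no depth.
- ctrl.sign_off(): hands the job in; it is judged then, once.
The state is a dict: "time": time; "qpos": joint angles; "joint_vel": joint speeds; "effort": joint torques, N m; "position": TCP position; "tool_rot": TCP orientation; "wrist_force": force on the tool from outside, world axes, zero at the start; "moment": the same for the moment, N m; "width": finger opening in mm; "finger_force": force on a finger pad.
Only numpy, scipy, OpenCV 4.12 (cv2) and the standard library are available. Lean on these libraries where they do the work, as an engineer would, in place of code of your own. Each camera call takes 0.05 s, during which the arm holds its last target. There are 200 camera calls.

### The job

Clear the photo spot first: stack the two small cartons from the slate board squarely, edges flush, onto the matching carton at the right, as a column of three. Then take the necked bottle (not the straight beaker beside it) out of the wooden rack and hold it up in the air before the camera with the middle of its foot on the camera's line of sight, 20 cm from the lens, and the foot squarely facing the lens, neck pointing straight away from it. Finish while holding it there, still, in the gripper; leave the camera and the other things on the table where they are.

Things in the scene. Friction and masses are not known exactly. Their poses are not given: they have to be found in the camera images.
- carton_base: closed pale grey cardboard carton of kiln cones with a darker lid seam, 84 (its x) x 56 (its y) x 42 mm high (z); origin at the centre of its underside; full, about 0.5 kg, stands loose on the table to the robot's right; the column grows on it
- carton_a: closed pale grey cardboard carton of kiln cones with a darker lid seam, 84 (its x) x 56 (its y) x 42 mm high (z); origin at the centre of its underside; about 0.2 kg, stands on the slate board, the left one of the two
- carton_b: closed pale grey cardboard carton of kiln cones with a darker lid seam, 84 (its x) x 56 (its y) x 42 mm high (z); origin at the centre of its underside; about 0.2 kg, stands on the slate board, the right one of the two
- board: flat black slate board, 200 x 300 x 4 mm, fixed, the photo spot ahead of the robot; origin at the centre of its underside
- rack: fixed wooden rack at the left: base 130 (x) x 200 (y) x 10 mm, two berths at y = -55 and +55 mm, one with the bottle, one with the beaker (either way round), lying along x; per berth two V rests 12 mm wide at x = -40 and +40 mm, up to 51 mm high, 72 mm across, 68 mm free between them for fingers; origin at the centre of its underside
- bottle: beige fired bottle, 0.3 kg, lying level in a berth, foot roughly away from the robot: straight round body 54 mm in diameter, 110 mm long, then a shoulder and neck 26 mm in diameter (lip 31); 155 mm long in all. Origin on its axis at mid-body (centre of mass 7 mm from there towards the neck), 58 mm above the table at the start; x points out of the foot, -x along the neck
- foot (a point): middle of the bottle's flat foot (a darker disc), 55 mm from its origin along +x
- mouth (a point): middle of the bottle's mouth, 100 mm from its origin along -x
- beaker: straight beaker of the same clay without neck, 54 mm in diameter, 110 mm long, lying in the other berth in the same way; leave it; origin on its axis at half length
- lens (a point): middle of the front glass of the black camera (95 mm wide) on a fixed stand with a 382 mm steel post, beyond the board; 29 to 35 cm above the table (varies). The camera looks towards the robot and 30 degrees downwards: its line of sight runs along this frame's -x (x points back into the camera, 30 degrees upwards; y is level)
- focus (a point): the point on the line of sight 200 mm before the lens, where the foot's middle must be; same axes as at the lens: the bottle's x must point along this x
- tumbler: green glass tumbler, 68 mm in diameter, 85 mm high, bystander; origin at the centre of its underside
- can: plain aluminium drink can, 58 mm in diameter, 115 mm high, bystander; origin at the centre of its underside
- modelling_tool: flat wooden modelling tool, 175 x 24 x 8 mm, lying along its x, bystander; origin under the middle of its shaft
- rib: dark slate potter's rib, 115 x 50 x 8 mm, lying flat, bystander; origin at the middle of its underside, 12 mm off its half length
- slip_bowl: terracotta bowl, 96 mm in diameter, 45 mm high, bystander; origin at the centre of its underside

How it is judged:
By the outcome, as a careful person would: the job done as asked, in the order asked, and still so for the second after the job is handed in, while the arm keeps its last pose, push and grip.
It also fails if it takes over 72 s, if anything falls off the work surface, if the arm or the gripper's body presses on something with over 40 N, if the wrist force passes 120 N, or if a joint passes its speed limit or range.

## Working session

There is one attempt and no reset: what is moved stays moved. The work goes in short steps, Python scripts to look and compute and a shell command to move; the robot and the scene stay as the last step left them, time stands still between calls to the robot, and variables do not carry over. Pictures are saved under pics/ and viewed, at most 10 in all, crops included, and the job is handed in when it is done.

```bash
ls; mkdir -p pics
cat > h.py <<'E'
import numpy as np, cv2
from plant import ctrl, capture
from scipy.spatial.transform import Rotation as R
def K(c):
    f=c['img'].shape[0]/2/np.tan(np.radians(c['vfov'])/2)
    return np.array([[f,0,c['cx']],[0,f,c['cy']],[0,0,1.]])
def tool():
    s=ctrl.get_state();q=s['tool_rot'];T=np.eye(4)
    T[:3,:3]=R.from_quat([q[1],q[2],q[3],q[0]]).as_matrix();T[:3,3]=s['position'];return T
def snap(n):
    T=tool();c=dict(capture(n))
    if n=='wrist': c['pose']=T@np.array(c['tool_from_camera'])
    c['pose']=np.array(c['pose']);return c
def rays(c,px):
    p=cv2.undistortPoints(np.array(px,float).reshape(-1,1,2),K(c),np.array(c['D'],float)).reshape(-1,2)
    d=np.c_[p,np.ones(len(p))]@c['pose'][:3,:3].T
    return c['pose'][:3,3],d/np.linalg.norm(d,axis=1)[:,None]
def plane(c,px,z):
    o,d=rays(c,px);return o+d*((z-o[2])/d[:,2])[:,None]
def proj(c,P):
    Ti=np.linalg.inv(c['pose']);P=np.array(P,float).reshape(-1,3)@Ti[:3,:3].T+Ti[:3,3]
    return cv2.projectPoints(P,np.zeros(3),np.zeros(3),K(c),np.array(c['D'],float))[0].reshape(-1,2)
def meet(c1,p1,c2,p2):
    o1,d1=rays(c1,[p1]);o2,d2=rays(c2,[p2]);d1=d1[0];d2=d2[0]
    t=np.linalg.lstsq(np.c_[d1,-d2],o2-o1,rcond=None)[0]
    a=o1+t[0]*d1;b=o2+t[1]*d2;return (a+b)/2,np.linalg.norm(a-b)
def save(c,n): cv2.imwrite('pics/'+n+'.png',c['img'][:,:,::-1])
E
python3 - <<'E'
from h import *
import pickle
np.set_printoptions(precision=3,suppress=True)
for n in ['scene','top']:
    c=snap(n);pickle.dump(c,open(n+'.pkl','wb'));save(c,n);print(n,c['vfov'],c['D'],c['pose'])
c=snap('wrist');print(c['tool_from_camera'],c['vfov']);print(ctrl.get_state(),tool())
E
```

```text
pics
scene 45.727020030402926 [-0.055  0.     0.     0.     0.   ] [[  -0.86     0.291   -0.42  1199.648]
 [   0.511    0.507   -0.694 1014.603]
 [   0.011   -0.811   -0.585 1067.792]
 [   0.       0.       0.       1.   ]]
top 57.89729722386527 [0.018 0.    0.    0.    0.   ] [[   0.016   -0.998    0.054  496.387]
 [  -1.      -0.016    0.008    4.012]
 [  -0.007   -0.054   -0.999 1185.039]
 [   0.       0.       0.       1.   ]]
[[   0.001   -0.946   -0.323   82.521]
 [   1.       0.001    0.       1.021]
 [   0.      -0.323    0.946 -133.885]
 [   0.       0.       0.       1.   ]] 70.6724412093864
{'time': 0.15, 'qpos': array([ 1.163,  0.469, -0.049,  1.533,  0.024,  1.141, -0.082]), 'joint_vel': array([-0.   , -0.002,  0.   , -0.005,  0.001,  0.001,  0.001]), 'effort': array([  0.   , -51.076,  -0.047, -23.798,   0.011,   0.005,   0.   ]), 'position': array([ 249.467, -626.74 ,  238.482]), 'tool_rot': array([-0.001,  0.982,  0.188, -0.   ]), 'wrist_force': array([-0.672, -0.667, -0.083]), 'moment': array([ 0.003,  0.016, -0.024]), 'finger_force': 0.0, 'width': 85.52392921645017} [[   0.929    0.37    -0.001  249.467]
 [   0.37    -0.929    0.001 -626.74 ]
 [  -0.      -0.002   -1.     238.482]
 [   0.       0.       0.       1.   ]]
```

View pics/scene.png

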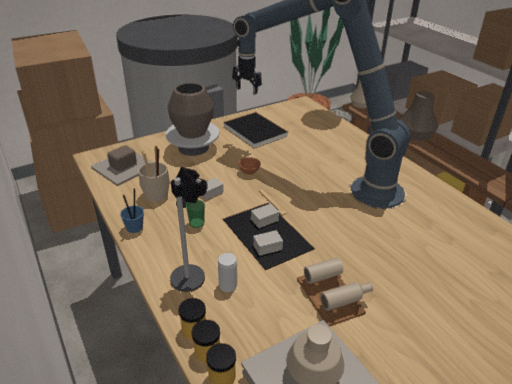

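View pics/top.png

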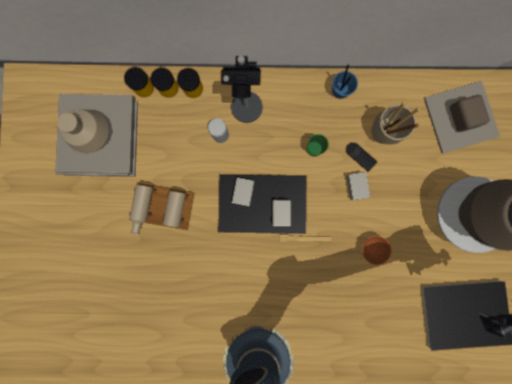

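Run:
```python
from h import *
import pickle
np.set_printoptions(precision=1,suppress=True)
t=pickle.load(open('top.pkl','rb'));s=pickle.load(open('scene.pkl','rb'))
img=t['img'];hsv=cv2.cvtColor(img,cv2.COLOR_RGB2HSV)
def near(m,p,n,z):
    k,l,st,ce=cv2.connectedComponentsWithStats(m.astype(np.uint8))
    ys,xs=np.nonzero(m);i=np.argmin((xs-p[0])**2+(ys-p[1])**2);L=l[ys[i],xs[i]]
    c=cv2.findContours((l==L).astype(np.uint8),0,1)[0][0].reshape(-1,2)
    P=plane(t,c,z)[:,:2].astype(np.float32);r=cv2.minAreaRect(P);print(n,(l==L).sum(),r)
g=(hsv[...,1]<60)&(hsv[...,2]>120)
near(g,(243,192),'a',46);near(g,(282,213),'b',46);near(g,(358,186),'base',42)
near(hsv[...,2]<70,(230,220),'board',4)
near((hsv[...,2]<60)&(hsv[...,1]<255),(361,157),'rib',8)
near((hsv[...,0]>45)&(hsv[...,0]<85)&(hsv[...,1]>90),(317,145),'tumbler',85)
near((hsv[...,1]<50)&(hsv[...,2]>110),(217,127),'can',115)
print('bottle',plane(t,[(146,186),(136,232)],58),'beaker',plane(t,[(180,189),(172,224)],58))
print('cam top',plane(t,[(222,68),(260,66),(222,84),(260,83),(247,107)],330))
a=cv2.resize(img[50:240,110:300],None,fx=4,fy=4,interpolation=2)[:600]
a=cv2.resize(img[50:240,110:300],(580,580),interpolation=2)
b=cv2.resize(s['img'][160:300,150:205],(220,560),interpolation=2)
a=np.pad(a,((0,0),(0,0),(0,0)));b=np.pad(b,((0,20),(0,0),(0,0)))
cv2.imwrite('pics/crop1.png',np.hstack([a,b])[:,:,::-1])
```

```text
a 434 ((560.5573120117188, 59.207969665527344), (56.132381439208984, 83.25685119628906), 79.81598663330078)
b 448 ((491.97955322265625, -68.82955932617188), (78.5704574584961, 55.71353530883789), 0.7689343690872192)
base 434 ((586.6146240234375, -323.0736389160156), (83.41900634765625, 56.65797424316406), 9.351363182067871)
board 3806 ((524.4451904296875, -3.868621826171875), (193.32142639160156, 293.1798095703125), 0.03647034242749214)
rib 375 ((691.8717041015625, -334.7120361328125), (106.1552963256836, 43.261600494384766), 48.17439270019531)
tumbler 325 ((710.5264282226562, -175.19775390625), (64.50514221191406, 60.46617126464844), 0.3657647371292114)
can 261 ((755.195556640625, 139.97451782226562), (53.569759368896484, 56.238914489746094), 0.8692097067832947)
bottle [[572.7 374.2  58. ]
 [423.3 401.4  58. ]] beaker [[564.7 263.2  58. ]
 [450.8 285.9  58. ]]
cam top [[854.2 103.3 330. ]
 [860.6   7.9 330. ]
 [813.4 102.4 330. ]
 [817.3   7.3 330. ]
 [756.   38.8 330. ]]
```

View pics/crop1.png

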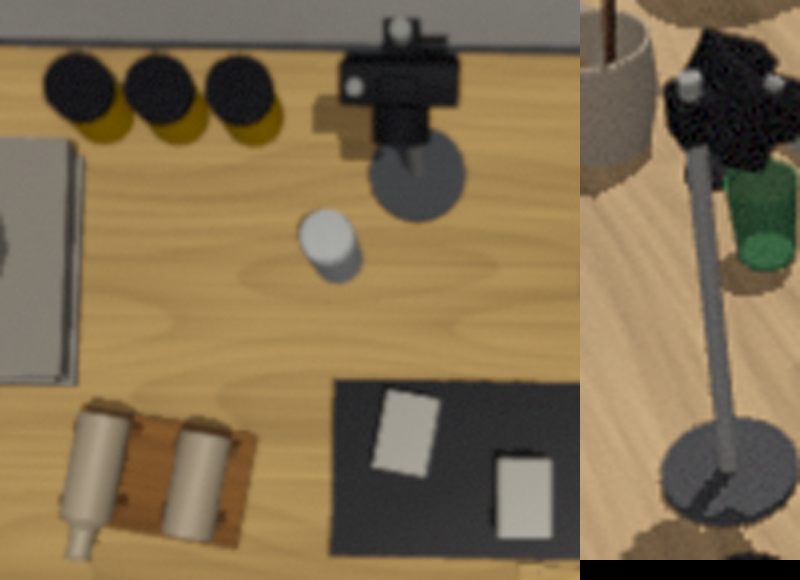

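```bash
cat >> h.py <<'E'
def plan(xyz,yaw,n):
    """rows (tool units) from the present pose to xyz, tool-x yaw deg, n even rows"""
    T=tool();p=T[:3,3];y0=np.arctan2(T[1,0],T[0,0]);dy=(np.radians(yaw)-y0+np.pi)%(2*np.pi)-np.pi
    xyz=np.array(xyz,float)
    for i in range(n):
        y=y0+dy*i/n;Rt=np.array([[np.cos(y),np.sin(y),0],[np.sin(y),-np.cos(y),0],[0,0,-1]])
        print(np.round(Rt.T@(xyz-p)/n/50,3),'roll %.3f'%(-dy/n/.15))
E
python3 - <<'E'
from h import *
plan([600,-320,235],9.4,10)
E
```

```text
[ 0.878 -0.311  0.007] roll 0.143
[ 0.871 -0.33   0.007] roll 0.143
[ 0.864 -0.348  0.007] roll 0.143
[ 0.856 -0.367  0.007] roll 0.143
[ 0.848 -0.385  0.007] roll 0.143
[ 0.84  -0.403  0.007] roll 0.143
[ 0.831 -0.421  0.007] roll 0.143
[ 0.822 -0.439  0.007] roll 0.143
[ 0.812 -0.456  0.007] roll 0.143
[ 0.802 -0.474  0.007] roll 0.143
```

```bash
python3 -m inch '[{"dp":[0.88,-0.31,0],"roll":0.14},{"dp":[0.87,-0.33,0],"roll":0.14},{"dp":[0.86,-0.35,0],"roll":0.14},{"dp":[0.86,-0.37,0],"roll":0.14},{"dp":[0.85,-0.39,0],"roll":0.14},{"dp":[0.84,-0.40,0],"roll":0.14},{"dp":[0.83,-0.42,0],"roll":0.14},{"dp":[0.82,-0.44,0],"roll":0.14}]' 1 40
python3 -m inch '[{"dp":[0.81,-0.46,0],"roll":0.14},{"dp":[0.80,-0.47,0],"roll":0.14},{"dp":[0,0,0],"roll":0},{"dp":[0,0,0],"roll":0}]'
python3 - <<'E'
from h import *
import pickle
c=snap('wrist');pickle.dump(c,open('w1.pkl','wb'));save(c,'w1')
print(proj(c,[[586.6,-323,42]]));plan([560,0,250],0,7)
E
```

```text
time: 1.15
position: [530.3, -379.8, 239.0]
tool_rot: [-0.0, 0.994, 0.105, -0.0]
wrist_force: [0.1, 0.1, 0.2]
width: 85.0
finger_force: 0.0
time: 1.65
position: [598.5, -319.9, 238.8]
tool_rot: [0.0, 0.996, 0.084, -0.001]
wrist_force: [-0.9, -0.7, 0.4]
width: 85.3
finger_force: 0.0
[[250.05449294 176.50357345]]
[ 0.045 -0.922 -0.031] roll 0.159
[ 0.023 -0.923 -0.031] roll 0.159
[ 0.001 -0.923 -0.031] roll 0.159
[-0.021 -0.923 -0.031] roll 0.159
[-0.043 -0.922 -0.031] roll 0.159
[-0.065 -0.921 -0.031] roll 0.159
[-0.087 -0.919 -0.031] roll 0.159
```

View pics/w1.png

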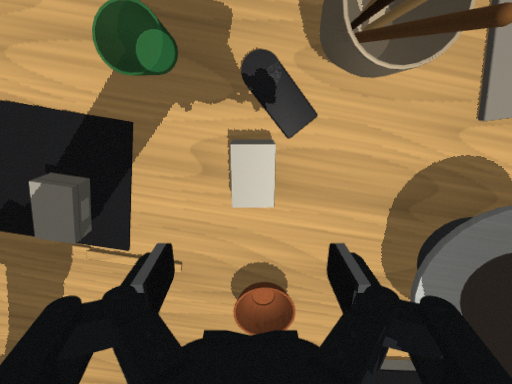

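```bash
cat >> h.py <<'E'
def carton(c,guess,z,show=True):
    """top face: seed at the guess, flood over similar grey, rectangle on plane z"""
    u,v=np.round(proj(c,[[*guess,z]])[0]).astype(int)
    im=cv2.GaussianBlur(c['img'],(3,3),0);m=np.zeros((im.shape[0]+2,im.shape[1]+2),np.uint8)
    cv2.floodFill(im.copy(),m,(int(u),int(v)),0,(22,)*3,(22,)*3,4|cv2.FLOODFILL_FIXED_RANGE|cv2.FLOODFILL_MASK_ONLY|(1<<8))
    k=cv2.findContours(cv2.morphologyEx(m[1:-1,1:-1],cv2.MORPH_OPEN,np.ones((3,3))),0,1)[0];k=max(k,key=cv2.contourArea).reshape(-1,2)
    P=plane(c,k,z)[:,:2].astype(np.float32);(x,y),(w,h),a=cv2.minAreaRect(P)
    if h>w: a+=90;w,h=h,w
    a=(a+90)%180-90;print('carton (%.1f %.1f) size %.1f %.1f yaw %.1f'%(x,y,w,h,a));return x,y,a
E
python3 - <<'E'
from h import *
import pickle
carton(pickle.load(open('w1.pkl','rb')),(586.6,-323),42)
E
python3 -m inch '[{"dp":[0.05,-0.92,-0.03],"roll":0.16},{"dp":[0.02,-0.92,-0.03],"roll":0.16},{"dp":[0,-0.92,-0.03],"roll":0.16},{"dp":[-0.02,-0.92,-0.03],"roll":0.16},{"dp":[-0.04,-0.92,-0.03],"roll":0.16},{"dp":[-0.06,-0.92,-0.03],"roll":0.16},{"dp":[-0.09,-0.92,-0.03],"roll":0.16},{"dp":[0,0,0],"roll":0}]'
python3 - <<'E'
from h import *
import pickle
c=snap('wrist');pickle.dump(c,open('w2.pkl','wb'));save(c,'w2')
carton(c,(560,59),46);x,y,a=carton(c,(492,-68),46);plan([x,y,110],a,4)
E
```

```text
carton (587.0 -326.2) size 80.4 53.8 yaw 9.7
time: 2.7
position: [560.3, 3.8, 250.4]
tool_rot: [-0.001, 1.0, 0.003, 0.0]
wrist_force: [0.4, -0.0, -0.4]
width: 85.6
finger_force: 0.0
carton (564.2 68.8) size 85.6 37.2 yaw -4.1
carton (494.1 -71.5) size 80.1 53.2 yaw 0.4
[-0.333  0.361  0.701] roll -0.008
[-0.334  0.36   0.701] roll -0.008
[-0.334  0.36   0.701] roll -0.008
[-0.335  0.36   0.701] roll -0.008
```

View pics/w2.png

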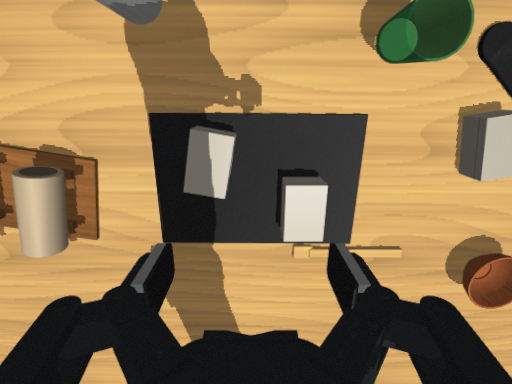

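```bash
python3 -m inch '[{"dp":[-0.33,0.37,0.7],"roll":0},{"dp":[-0.34,0.37,0.7],"roll":0},{"dp":[-0.33,0.37,0.7],"roll":0},{"dp":[-0.34,0.37,0.7],"roll":0},{"dp":[0,0,0.6],"roll":0},{"dp":[0,0,0.6],"roll":0},{"dp":[0,0,0.56],"roll":0},{"dp":[0,0,0],"roll":0}]'
python3 -m inch '[{"dp":[0,0,0],"roll":0},{"dp":[0,0,0],"roll":0},{"dp":[0,0,0],"roll":0},{"dp":[0,0,0],"roll":0},{"dp":[0,0,0],"roll":0}]' 0 40
```

```text
time: 3.75
position: [492.3, -75.7, 20.3]
tool_rot: [0.0, 1.0, -0.001, -0.002]
wrist_force: [0.4, -0.0, -0.1]
width: 85.5
finger_force: 0.0
time: 4.38
position: [495.3, -73.6, 23.3]
tool_rot: [0.0, 1.0, 0.0, 0.001]
wrist_force: [-1.9, -0.7, 6.4]
width: 55.5
finger_force: 44.0
```

```bash
cat >> h.py <<'E'
def held(c,below):
    """centre of held carton's top face in tool frame, mm; below = top's z in tool frame"""
    Tt=c['pose']@np.linalg.inv(np.array(c['tool_from_camera']));g=Tt@[0,0,below,1]
    x,y,a=carton(c,g[:2],g[2]);q=np.linalg.inv(Tt)@[x,y,g[2],1];print('in tool',q[:3].round(1),'yaw rel',a-np.degrees(np.arctan2(Tt[1,0],Tt[0,0])))
E
python3 -m inch '[{"dp":[0,0,-0.6],"roll":0},{"dp":[0,0,-0.9],"roll":0},{"dp":[0,0,-0.9],"roll":0},{"dp":[0,0,0],"roll":0},{"dp":[0,0,0],"roll":0}]'
python3 - <<'E'
from h import *
import pickle
print(tool())
c=snap('wrist');pickle.dump(c,open('w3.pkl','wb'));save(c,'w3')
for i in range(5): print(tool()[:3,3].round(1))
try: held(c,-24)
except Exception as e: print(e)
plan([587,-326,142],9.7,6)
E
```

```text
time: 5.0
position: [493.0, -73.4, 141.1]
tool_rot: [0.0, 1.0, 0.0, -0.001]
wrist_force: [-0.0, 0.0, -3.1]
width: 55.4
finger_force: 44.1
[[ 9.99998553e-01  6.70267089e-04 -1.56374974e-03  4.93012516e+02]
 [ 6.69988445e-04 -9.99999760e-01 -1.78706552e-04 -7.33607046e+01]
 [-1.56386914e-03  1.77658599e-04 -9.99998761e-01  1.41139285e+02]
 [ 0.00000000e+00  0.00000000e+00  0.00000000e+00  1.00000000e+00]]
[492.7 -73.3 140.5]
[492.7 -73.3 140.5]
[492.7 -73.3 140.5]
[492.7 -73.3 140.5]
[492.7 -73.3 140.5]
carton (510.5 -74.6) size 54.3 47.9 yaw -89.8
in tool [ 17.5   1.3 -24. ] yaw rel -89.81114348094434
[ 0.314  0.843 -0.005] roll -0.187
[ 0.29   0.851 -0.005] roll -0.187
[ 0.266  0.859 -0.005] roll -0.187
[ 0.242  0.866 -0.005] roll -0.187
[ 0.217  0.873 -0.005] roll -0.187
[ 0.193  0.878 -0.005] roll -0.187
```

View pics/w3.png

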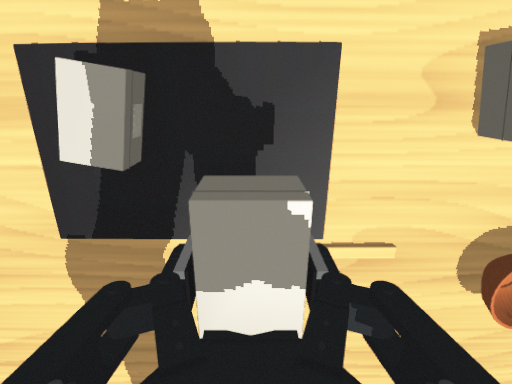

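Run:
```python
from h import *
import pickle
c=pickle.load(open('w3.pkl','rb'));Tt=c['pose']@np.linalg.inv(np.array(c['tool_from_camera']))
P=plane(c,[(189.5,198.5),(312,199),(197,336),(304,335),(202,176.5),(301,176.5)],Tt[2,3]+24)
print(((np.linalg.inv(Tt)@np.c_[P,np.ones(6)].T).T)[:,:3].round(1))
P=plane(c,[(202,176.5),(301,176.5)],Tt[2,3]-18)
print(((np.linalg.inv(Tt)@np.c_[P,np.ones(2)].T).T)[:,:3].round(1))
g=cv2.cvtColor(c['img'],6).astype(int);print(g[170:210,250]);print(g[230,180:200],g[230,298:318])
```

```text
[[ 41.6 -25.1 -24.1]
 [ 41.4  28.  -24.1]
 [-36.3 -26.9 -23.9]
 [-35.6  29.7 -23.9]
 [ 51.5 -19.1 -24.1]
 [ 51.5  22.6 -24.1]]
[[ 39.5 -26.9  17.9]
 [ 39.5  30.8  17.9]]
[ 27  29  29  29  31  65  98 107 107 108 110 108 107 108 107 108 107 109
 107 106  96  91 104 108 107 107 108 108 106 110 123 131 133 133 134 133
 133 135 133 133]
[ 65  61  65  65  64  64  64  66  65  66  85 127 134 133 133 135 133 134
 134 133] [131 134 133 133 133 133 134 132 132 132 133 130 112  82  83  83  83  82
  82  84]
```

```bash
python3 -m inch '[{"dp":[0.32,0.84,0],"roll":-0.19},{"dp":[0.29,0.85,0],"roll":-0.19},{"dp":[0.27,0.85,0],"roll":-0.19},{"dp":[0.25,0.86,0],"roll":-0.18},{"dp":[0.23,0.86,0],"roll":-0.18},{"dp":[0.2,0.87,0],"roll":-0.18},{"dp":[0,0,0.6],"roll":0},{"dp":[0,0,0.6],"roll":0}]'
python3 -m inch '[{"dp":[0,0,0],"roll":0},{"dp":[0,0,0],"roll":0}]'
python3 - <<'E'
from h import *
import pickle
c=snap('wrist');pickle.dump(c,open('w4.pkl','wb'));save(c,'w4')
cv2.imwrite('pics/w4c.png',cv2.resize(c['img'][120:360,100:412],(780,600),interpolation=2)[:,:,::-1])
plan([587.7,-324.2,80],9.6,1)
E
```

```text
time: 6.05
position: [588.9, -324.0, 78.4]
tool_rot: [-0.001, 0.997, 0.083, -0.002]
wrist_force: [0.1, 0.4, -3.1]
width: 55.1
finger_force: 44.0
time: 6.3
position: [590.4, -323.7, 81.6]
tool_rot: [-0.0, 0.996, 0.084, -0.0]
wrist_force: [0.1, 0.5, -2.0]
width: 55.3
finger_force: 43.9
[-0.064 -0.005  0.051] roll 0.001
```

View pics/w4c.png

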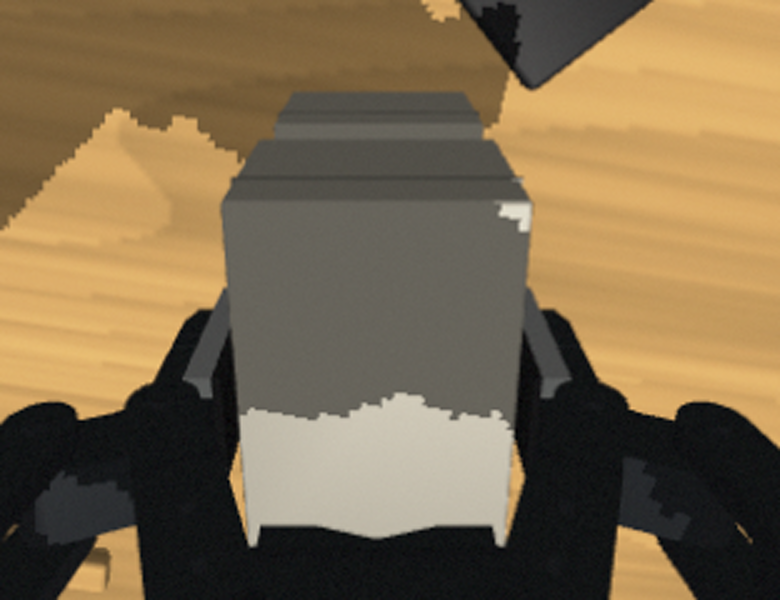

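```bash
cat >> h.py <<'E'
def intool(c,px,zt):
    Tt=c['pose']@np.linalg.inv(np.array(c['tool_from_camera']));o,d=rays(c,px);i=np.linalg.inv(Tt)
    o=(i@[*o,1])[:3];d=d@i[:3,:3].T;return o+d*((zt-o[2])/d[:,2])[:,None]
E
python3 - <<'E'
from h import *
import pickle
c=pickle.load(open('w4.pkl','rb'));f=lambda *p:[(100+u*.4,120+v*.4) for u,v in p]
Z=80.5
print('held top',intool(c,f((223,201),(531,202)),-24).round(1))
print('held bot',intool(c,f((258,140),(497,140)),18).round(1))
print('base top',intool(c,f((276,123),(481,123)),Z-42).round(1))
print('base bot',intool(c,f((295,92),(463,92)),Z).round(1))
g=cv2.cvtColor(c['img'],6).astype(int);print(g[150:210,250]);print(g[173,200:220],g[173,280:305])
E
```

```text
held top [[ 40.5 -25.4 -24. ]
 [ 40.3  28.2 -24. ]]
held bot [[ 39.5 -26.2  18. ]
 [ 39.6  29.5  18. ]]
base top [[ 38.3 -24.9  38.5]
 [ 38.4  28.8  38.5]]
base bot [[ 37.8 -24.7  80.5]
 [ 37.8  29.3  80.5]]
[85 89 88 88 90 88 83 80 77 77 78 79 76 80 70 69 78 78 76 87 97 97 99 97
 99 92 81 78 78 76 77 79 77 78 78 78 79 79 77 78 69 65 76 78 78 79 77 76
 79 79 89 98 97 97 98 99 98 98 98 97]
[87 89 88 89 89 89 89 89 89 93 98 97 97 97 98 97 97 96 97 98] [ 97  96  97  97  97  97  98  98  98  96  97  98 101 125 153 149 145 143
 145 145 144 145 145 146 147]
```

```bash
python3 -m inch '[{"dp":[-0.024,0.008,0.2],"roll":0},{"dp":[0,0,0.16],"roll":0},{"dp":[0,0,0.02],"roll":0},{"dp":[0,0,0],"roll":0}]'
python3 -m inch '[{"dp":[0,0,0.02],"roll":0},{"dp":[0,0,0],"roll":0}]'
```

```text
time: 6.85
position: [589.2, -324.4, 62.8]
tool_rot: [0.0, 0.997, 0.084, 0.0]
wrist_force: [0.2, -0.8, -2.0]
width: 55.3
finger_force: 44.0
time: 7.1
position: [589.2, -324.4, 62.0]
tool_rot: [0.0, 0.997, 0.084, 0.0]
wrist_force: [0.2, -0.8, -2.9]
width: 55.3
finger_force: 44.0
```

```bash
python3 -m inch '[{"dp":[0,0,0.02],"roll":0},{"dp":[0,0,0.0],"roll":0}]'
python3 -m inch '[{"dp":[0,0,0.02],"roll":0},{"dp":[0,0,0],"roll":0}]'
```

```text
time: 7.35
position: [589.3, -324.5, 61.4]
tool_rot: [0.0, 0.997, 0.084, 0.0]
wrist_force: [-2.2, 1.3, 1.6]
width: 55.2
finger_force: 44.4
time: 7.6
position: [589.3, -324.5, 61.4]
tool_rot: [0.0, 0.997, 0.084, 0.0]
wrist_force: [-3.9, 1.8, 7.7]
width: 55.2
finger_force: 45.2
```

```bash
python3 -m inch '[{"dp":[0,0,-0.02],"roll":0},{"dp":[0,0,0],"roll":0},{"dp":[0,0,0],"roll":0},{"dp":[0,0,0],"roll":0},{"dp":[0,0,-0.5],"roll":0},{"dp":[0,0,-0.9],"roll":0},{"dp":[0,0,-0.9],"roll":0},{"dp":[0,0,-0.9],"roll":0}]' 1
python3 -m inch '[{"dp":[0,0,0],"roll":0},{"dp":[0,0,0],"roll":0}]'
python3 - <<'E'
from h import *
import pickle
c=snap('wrist');pickle.dump(c,open('w5.pkl','wb'));save(c,'w5')
cv2.imwrite('pics/w5c.png',cv2.resize(c['img'][150:300,150:350],(800,600),interpolation=2)[:,:,::-1])
carton(c,(588,-325),84)
plan([563,66,200],-10.2,9)
E
```

```text
time: 8.6
position: [589.0, -324.3, 222.2]
tool_rot: [0.0, 0.997, 0.084, 0.0]
wrist_force: [-0.4, 0.0, -0.5]
width: 85.5
finger_force: 0.0
time: 8.85
position: [588.7, -324.2, 220.3]
tool_rot: [-0.0, 0.997, 0.084, -0.0]
wrist_force: [-0.6, 0.5, -0.7]
width: 85.2
finger_force: 0.0
carton (587.5 -326.0) size 80.8 54.0 yaw 9.6
[ 0.089 -0.864  0.043] roll 0.256
[ 0.056 -0.867  0.043] roll 0.256
[ 0.022 -0.868  0.043] roll 0.256
[-0.011 -0.869  0.043] roll 0.256
[-0.044 -0.867  0.043] roll 0.256
[-0.077 -0.865  0.043] roll 0.256
[-0.111 -0.862  0.043] roll 0.256
[-0.144 -0.857  0.043] roll 0.256
[-0.176 -0.851  0.043] roll 0.256
```

View pics/w5c.png

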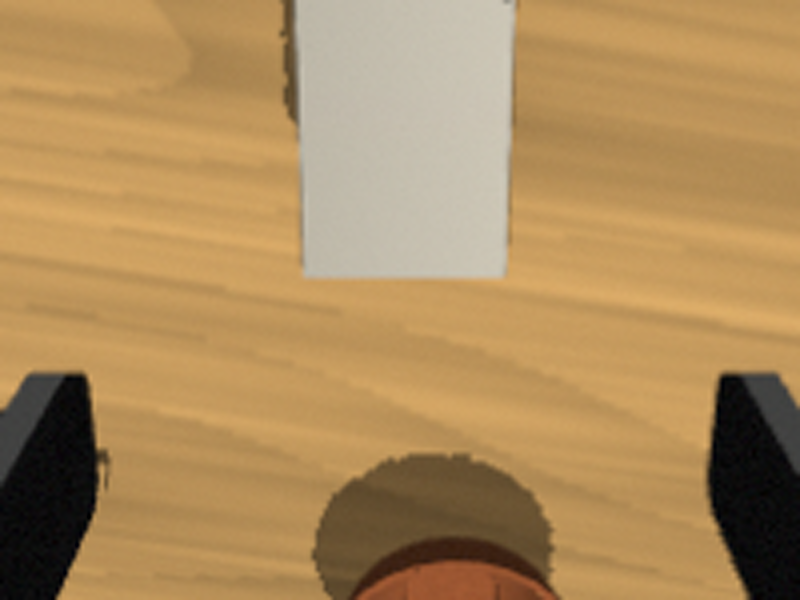

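Run:
```python
from h import *
plan([562,58,120],-10.2,8)
```

```text
[ 0.094 -0.953  0.249] roll 0.288
[ 0.053 -0.956  0.249] roll 0.288
[ 0.012 -0.957  0.249] roll 0.288
[-0.03  -0.957  0.249] roll 0.288
[-0.071 -0.955  0.249] roll 0.288
[-0.112 -0.951  0.249] roll 0.288
[-0.153 -0.945  0.249] roll 0.288
[-0.194 -0.938  0.249] roll 0.288
```

```bash
python3 -m inch '[{"dp":[0.09,-0.95,0.1],"roll":0.29},{"dp":[0.05,-0.96,0.1],"roll":0.29},{"dp":[0.01,-0.96,0.2],"roll":0.29},{"dp":[-0.03,-0.96,0.2],"roll":0.29},{"dp":[-0.07,-0.95,0.2],"roll":0.29},{"dp":[-0.11,-0.95,0.2],"roll":0.29},{"dp":[-0.15,-0.94,0.4],"roll":0.29},{"dp":[-0.19,-0.94,0.6],"roll":0.29}]'
python3 -m inch '[{"dp":[0,0,0],"roll":0},{"dp":[0,0,0],"roll":0}]'
python3 - <<'E'
from h import *
import pickle
c=snap('wrist');pickle.dump(c,open('w6.pkl','wb'));save(c,'w6')
im=c['img'];hsv=cv2.cvtColor(im,cv2.COLOR_RGB2HSV)
print(tool()[:3,3],proj(c,[[562,58,46]]))
plan([562,58,22],-10.2,1)
cv2.imwrite('pics/w6c.png',cv2.resize(im[100:384,80:432],(744,600),interpolation=2)[:,:,::-1])
E
```

```text
time: 9.9
position: [562.8, 58.8, 119.5]
tool_rot: [0.0, 0.996, -0.091, -0.0]
wrist_force: [1.3, -0.5, 0.2]
width: 85.4
finger_force: 0.0
time: 10.15
position: [562.7, 56.9, 119.8]
tool_rot: [0.001, 0.996, -0.09, -0.001]
wrist_force: [-0.5, -0.6, 0.2]
width: 85.3
finger_force: 0.0
[563.25144787  56.04869486 120.38753865] [[247.3660952  204.99698203]]
[-0.032 -0.034  1.968] roll -0.028
```

View pics/w6c.png

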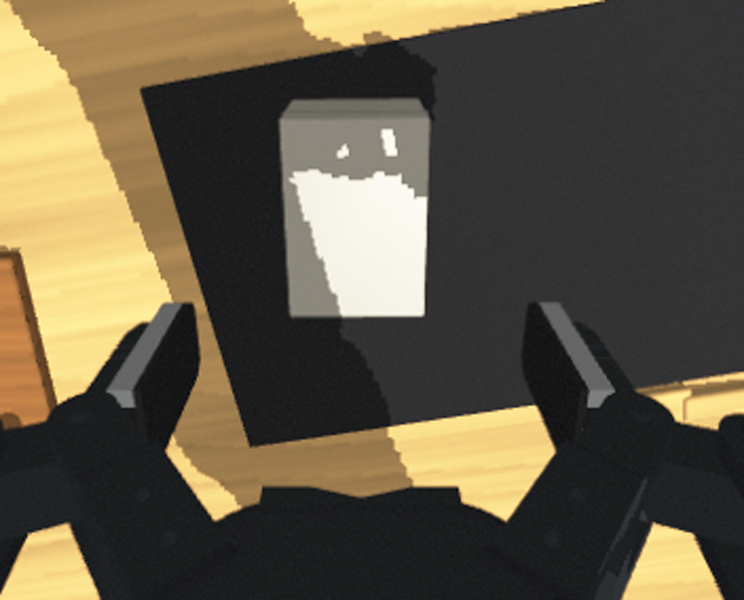

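Run:
```python
from h import *
import pickle
c=pickle.load(open('w6.pkl','rb'));s=352/744
q=intool(c,[(80+u*s,100+v*s) for u,v in [(280,120),(430,121),(424,316),(290,316)]],119.9-46)
print(q.round(1),q.mean(0))
```

```text
[[ 39.6 -28.2  73.9]
 [ 39.3  27.1  73.9]
 [-42.9  28.   73.9]
 [-42.9 -27.7  73.9]] [-1.7233944  -0.18460428 73.9       ]
```

```bash
python3 -m inch '[{"dp":[-0.03,-0.04,0.6],"roll":0},{"dp":[0,0,0.7],"roll":0},{"dp":[0,0,0.66],"roll":0},{"dp":[0,0,0],"roll":0}]'
python3 -m inch '[{"dp":[0,0,0],"roll":0},{"dp":[0,0,0],"roll":0},{"dp":[0,0,0],"roll":0},{"dp":[0,0,0],"roll":0},{"dp":[0,0,0],"roll":0}]' 0 40
python3 -m inch '[{"dp":[0,0,-0.6],"roll":0},{"dp":[0,0,-0.9],"roll":0},{"dp":[0,0,-0.9],"roll":0},{"dp":[0,0,-0.4],"roll":0},{"dp":[0,0,0],"roll":0}]'
python3 - <<'E'
from h import *
plan([588.7,-323.7,161],9.6,8)
E
```

```text
time: 10.7
position: [560.7, 57.6, 21.1]
tool_rot: [0.001, 0.996, -0.092, -0.002]
wrist_force: [-0.2, 0.4, 0.1]
width: 85.5
finger_force: 0.0
time: 11.32
position: [563.7, 59.6, 24.7]
tool_rot: [-0.0, 0.996, -0.09, 0.002]
wrist_force: [-1.4, -1.3, 6.8]
width: 55.5
finger_force: 44.8
time: 11.95
position: [562.9, 59.9, 164.5]
tool_rot: [-0.0, 0.996, -0.09, 0.002]
wrist_force: [0.0, 0.2, -2.2]
width: 55.4
finger_force: 43.8
[0.236 0.932 0.009] roll -0.290
[0.195 0.941 0.009] roll -0.290
[0.154 0.949 0.009] roll -0.290
[0.113 0.955 0.009] roll -0.290
[0.071 0.959 0.009] roll -0.290
[0.029 0.961 0.009] roll -0.290
[-0.013  0.961  0.009] roll -0.290
[-0.055  0.96   0.009] roll -0.290
```

```bash
python3 -m inch '[{"dp":[0.24,0.93,0],"roll":-0.29},{"dp":[0.2,0.94,0],"roll":-0.29},{"dp":[0.15,0.95,0],"roll":-0.29},{"dp":[0.11,0.95,0],"roll":-0.29},{"dp":[0.07,0.96,0],"roll":-0.29},{"dp":[0.03,0.96,0],"roll":-0.29},{"dp":[-0.01,0.96,0],"roll":-0.29},{"dp":[-0.05,0.96,0],"roll":-0.29}]'
python3 -m inch '[{"dp":[0,0,0.4],"roll":0},{"dp":[0,0,0.38],"roll":0},{"dp":[0,0,0],"roll":0},{"dp":[0,0,0],"roll":0}]'
python3 - <<'E'
from h import *
import pickle
print(tool())
c=snap('wrist');pickle.dump(c,open('w7.pkl','wb'));save(c,'w7')
print(tool()[:3,3])
g=cv2.cvtColor(c['img'],6).astype(int);
for u in (220,250,280): print(u,g[140:215,u])
for v in (165,172,185,193): print(v,'L',g[v,180:225],'R',g[v,275:325])
E
```

```text
time: 12.95
position: [587.3, -324.4, 160.5]
tool_rot: [-0.001, 0.996, 0.084, -0.001]
wrist_force: [1.1, 0.2, -1.4]
width: 55.4
finger_force: 43.7
time: 13.45
position: [589.0, -322.1, 123.8]
tool_rot: [-0.0, 0.996, 0.085, 0.0]
wrist_force: [0.3, -0.5, -2.8]
width: 55.2
finger_force: 43.7
[[ 9.85695486e-01  1.68536008e-01  1.49535414e-04  5.88959669e+02]
 [ 1.68535928e-01 -9.85695413e-01  4.39654223e-04 -3.22132298e+02]
 [ 2.21493939e-04 -4.08163094e-04 -9.99999892e-01  1.23812369e+02]
 [ 0.00000000e+00  0.00000000e+00  0.00000000e+00  1.00000000e+00]]
[ 589.18956533 -322.58595881  124.43751893]
220 [87 86 81 79 80 80 81 84 82 82 81 79 74 71 75 73 75 76 75 75 77 73 69 71
 74 75 82 91 94 95 94 94 95 94 94 84 75 74 76 76 76 74 74 75 76 76 76 77
 76 75 65 67 77 77 76 75 77 75 76 83 92 94 94 94 96 93 94 96 94 95 96 94
 94 94 96]
250 [82 84 85 85 84 83 79 74 74 75 75 70 68 74 76 75 76 75 76 75 76 72 68 71
 76 75 82 91 92 94 94 96 94 95 95 83 77 75 75 76 76 76 77 74 76 76 74 76
 76 72 63 65 75 76 76 76 76 74 75 82 91 92 95 95 96 93 94 93 93 94 94 94
 94 95 95]
280 [82 83 87 86 86 87 84 76 
[... 1088 characters left out ...]
  74  76  76  77  75  75  75  76  75  75  75  77  74  76  76
  75  75  76  75  76  75  75  76  74] R [ 76  75  75  74  75  76  76  75  75  75  75  75  75  74  76  74  75  75
  74  75  77  74  76  74  76  74  75  93 127 138 137 136 136 135 137 136
 135 138 137 137 137 139 138 140 141 142 141 141 141 143]
193 L [128 128 126 129 128 128 129 129 128 131 131 127 105  72  75  75  75  76
  75  76  74  74  75  76  76  75  75  75  76  75  75  76  75  74  76  74
  73  75  75  74  77  76  75  74  73] R [ 75  74  75  76  76  77  74  75  77  77  76  76  76  75  74  75  76  76
  73  76  76  73  76  75  75  77  76  75  76  76  75  74  97 131 139 141
 140 141 139 140 141 141 141 142 141 141 143 141 143 143]
```

Run:
```python
from h import *
import pickle
c=pickle.load(open('w7.pkl','rb'))
print('held top',intool(c,[(188.3,199.2),(311.2,199.2)],-24).round(1))
print('held bot',intool(c,[(204.8,174.8),(296.6,174.8)],18).round(1))
print('b top',intool(c,[(213.5,166.2),(294.5,166.6)],124-84).round(1))
c=pickle.load(open('w4.pkl','rb'));f=lambda *p:[(100+u*.4,120+v*.4) for u,v in p]
print('ref: base top',intool(c,[(210.3,168.9),(291.5,168.9)],80.5-42).round(1))
```

```text
held top [[ 41.  -25.7 -24. ]
 [ 41.1  27.6 -24. ]]
held bot [[ 40.3 -25.3  18. ]
 [ 40.3  28.1  18. ]]
b top [[ 40.  -23.   40. ]
 [ 39.8  30.4  40. ]]
ref: base top [[ 38.5 -25.   38.5]
 [ 38.6  28.2  38.5]]
```

```bash
python3 -m inch '[{"dp":[0,0.042,0.2],"roll":0},{"dp":[0,0,0.16],"roll":0},{"dp":[0,0,0.02],"roll":0},{"dp":[0,0,0],"roll":0}]'
python3 -m inch '[{"dp":[0,0,0.02],"roll":0},{"dp":[0,0,0],"roll":0}]'
python3 -m inch '[{"dp":[0,0,0.02],"roll":0},{"dp":[0,0,0],"roll":0}]'
```

```text
time: 14.0
position: [588.8, -325.9, 104.9]
tool_rot: [0.0, 0.997, 0.083, 0.0]
wrist_force: [-0.2, -0.4, -1.6]
width: 55.6
finger_force: 44.0
time: 14.25
position: [588.8, -325.9, 104.8]
tool_rot: [0.0, 0.997, 0.083, 0.0]
wrist_force: [-2.4, -0.4, 5.4]
width: 55.4
finger_force: 44.6
time: 14.5
position: [588.9, -325.8, 104.8]
tool_rot: [0.0, 0.997, 0.083, 0.0]
wrist_force: [-4.1, 0.6, 10.3]
width: 55.7
finger_force: 45.3
```

Run:
```python
from h import *
import pickle
c=snap('wrist');pickle.dump(c,open('w8.pkl','wb'));save(c,'w8')
g=cv2.cvtColor(c['img'],6).astype(int)
print(g[130:215,250])
for v in range(148,200,6): print(v,'L',g[v,185:225],'R',g[v,280:320])
```

```text
[91 91 91 91 91 88 90 89 91 90 86 84 84 83 84 86 86 87 84 80 76 77 75 76
 78 72 72 77 77 75 77 76 76 77 77 76 77 70 69 77 75 78 75 86 93 84 76 76
 77 76 74 76 75 77 77 74 75 77 75 72 64 68 75 76 77 75 77 77 77 87 90 95
 94 96 95 96 96 94 96 95 96 94 95 96 94]
148 L [86 84 84 81 81 81 82 84 83 83 82 82 81 82 82 83 81 81 82 81 80 82 83 82
 81 81 82 82 81 81 82 81 80 80 82 81 81 80 80 80] R [ 90  91  88  88  89  89  88  88  90  89  87  90 102 139 158 157 159 159
 157 158 158 152 133 108  87  96 117 138 156 157 157 158 157 158 156 157
 155 155 156 156]
154 L [81 81 80 81 79 80 80 79 78 79 78 78 79 80 78 79 80 79 80 80 78 80 79 81
 81 81 81 82 82 80 76 75 78 77 76 77 77 77 76 77] R [ 74  74  73  82  85  87  87  87  88  89  89 118 158 159 160 160 159 161
 160 161 161 161 160 161 161 161 161 161 161 162 161 161 162 163 160 161
 162 161 162 162]
160 L [84 84 84 85 86 84 87 85 86 87 87 86 88 87 89 85 84 88 86 87 87 88 86 88
 85 82 77 76 75 76 78 77 78 78 76 77 75 77 76 76] R [ 76  77  78  77  77  74  84 119 149 152 150 150 152 149 149 150 151 151
 150 151 150 151 152 152 152 151 151 151 152 1
[... 1360 characters left out ...]
55 154 155
 154 156 156 156]
190 L [133 134 134 133 135 133 135 122 107 101  73  67  64  65  66  66  67  68
  68  66  65  65  65  64  65  67  67  65  67  66  65  67  64  68  67  67
  66  68  67  68] R [ 64  65  65  65  66  65  67  68  64  66  66  65  67  66  67  66  64  67
  65  66  67  67  67  68  75  99 117 122 136 139 138 137 139 139 139 141
 140 141 141 142]
196 L [130 131 131 132 132 127  99  77  77  76  77  76  78  77  77  75  76  75
  76  78  77  77  76  75  76  75  77  78  76  77  74  76  75  76  77  78
  76  78  76  75] R [ 76  75  77  76  77  74  76  77  74  77  76  78  77  77  77  76  77  76
  77  75  76  75  75  78  76  75  77  79  83 108 136 146 144 146 146 145
 145 147 147 146]
```

```bash
python3 -m inch '[{"dp":[0,0,-0.02],"roll":0},{"dp":[0,0,0],"roll":0},{"dp":[0,0,0],"roll":0},{"dp":[0,0,0],"roll":0},{"dp":[0,0,-0.5],"roll":0},{"dp":[0,0,-0.9],"roll":0},{"dp":[0,0,-0.9],"roll":0},{"dp":[0,0,-0.5],"roll":0}]' 1
python3 -m inch '[{"dp":[0,0,0],"roll":0}]'
python3 - <<'E'
from h import *
import pickle
c=snap('wrist');pickle.dump(c,open('w9.pkl','wb'));save(c,'w9')
carton(c,(587.5,-326),126)
plan([650,55,420],179,20)
E
```

```text
time: 15.55
position: [589.7, -325.9, 246.7]
tool_rot: [0.001, 0.996, 0.084, 0.002]
wrist_force: [-0.0, 0.8, 0.4]
width: 85.4
finger_force: 0.0
time: 15.68
position: [589.9, -326.0, 246.4]
tool_rot: [0.001, 0.997, 0.084, 0.002]
wrist_force: [0.0, 0.2, 0.0]
width: 85.4
finger_force: 0.0
carton (587.3 -327.5) size 80.5 53.8 yaw 9.8
[ 0.124 -0.365 -0.176] roll -0.986
[ 0.176 -0.343 -0.176] roll -0.986
[ 0.225 -0.313 -0.176] roll -0.986
[ 0.268 -0.277 -0.176] roll -0.986
[ 0.306 -0.234 -0.176] roll -0.986
[ 0.337 -0.187 -0.176] roll -0.986
[ 0.361 -0.135 -0.176] roll -0.986
[ 0.377 -0.08  -0.176] roll -0.986
[ 0.385 -0.024 -0.176] roll -0.986
[ 0.384  0.033 -0.176] roll -0.986
[ 0.375  0.089 -0.176] roll -0.986
[ 0.358  0.144 -0.176] roll -0.986
[ 0.333  0.195 -0.176] roll -0.986
[ 0.3    0.242 -0.176] roll -0.986
[ 0.261  0.283 -0.176] roll -0.986
[ 0.217  0.319 -0.176] roll -0.986
[ 0.168  0.347 -0.176] roll -0.986
[ 0.115  0.368 -0.176] roll -0.986
[ 0.059  0.381 -0.176] roll -0.986
[ 0.002  0.385 -0.176] roll -0.986
```

```bash
python3 -m inch '[{"dp":[0.12,-0.37,-0.18],"roll":-0.99},{"dp":[0.18,-0.34,-0.18],"roll":-0.99},{"dp":[0.22,-0.31,-0.18],"roll":-0.99},{"dp":[0.27,-0.28,-0.18],"roll":-0.99},{"dp":[0.31,-0.23,-0.18],"roll":-0.99},{"dp":[0.34,-0.19,-0.18],"roll":-0.99},{"dp":[0.36,-0.14,-0.18],"roll":-0.99},{"dp":[0.38,-0.08,-0.18],"roll":-0.99}]'
python3 -m inch '[{"dp":[0.38,-0.02,-0.18],"roll":-0.99},{"dp":[0.38,0.03,-0.18],"roll":-0.99},{"dp":[0.38,0.09,-0.18],"roll":-0.99},{"dp":[0.36,0.14,-0.18],"roll":-0.99},{"dp":[0.33,0.2,-0.18],"roll":-0.99},{"dp":[0.3,0.24,-0.18],"roll":-0.99},{"dp":[0.26,0.28,-0.18],"roll":-0.99},{"dp":[0.22,0.32,-0.18],"roll":-0.99}]'
python3 -m inch '[{"dp":[0.17,0.35,-0.18],"roll":-0.99},{"dp":[0.12,0.37,-0.18],"roll":-0.99},{"dp":[0.06,0.38,-0.18],"roll":-0.99},{"dp":[0,0.39,-0.18],"roll":-0.99},{"dp":[0,0,0],"roll":0},{"dp":[0,0,0],"roll":0}]'
python3 - <<'E'
from h import *
import pickle
c=snap('wrist');pickle.dump(c,open('w10.pkl','wb'));save(c,'w10');print(tool().round(3))
print(proj(c,[[780,55,320],[830,55,350],[750,0,0]]))
E
```

```text
time: 16.73
position: [612.0, -172.1, 313.7]
tool_rot: [-0.002, 0.777, 0.629, -0.001]
wrist_force: [0.6, 0.3, -0.0]
width: 85.4
finger_force: 0.0
time: 17.73
position: [635.4, -20.2, 385.8]
tool_rot: [-0.002, 0.292, 0.956, -0.0]
wrist_force: [0.5, 0.9, 0.2]
width: 85.0
finger_force: 0.0
time: 18.48
position: [647.0, 55.0, 422.2]
tool_rot: [-0.001, 0.004, 1.0, -0.001]
wrist_force: [-0.2, -0.0, -0.1]
width: 85.5
finger_force: 0.0
[[-1.00000e+00  8.00000e-03 -2.00000e-03  6.47002e+02]
 [ 8.00000e-03  1.00000e+00 -1.00000e-03  5.46630e+01]
 [ 2.00000e-03 -1.00000e-03 -1.00000e+00  4.22413e+02]
 [ 0.00000e+00  0.00000e+00  0.00000e+00  1.00000e+00]]
[[252.14828516 308.69625429]
 [252.49768605 367.800392  ]
 [225.88054148 189.23258429]]
```

```bash
python3 -m inch '[{"dp":[-0.3,-0.6,0],"roll":0},{"dp":[-0.3,-0.6,0],"roll":0},{"dp":[0,0,0],"roll":0},{"dp":[0,0,0],"roll":0}]'
python3 -c "
from h import *;import pickle
c=snap('wrist');pickle.dump(c,open('w11.pkl','wb'))"
python3 -m inch '[{"dp":[0,0.8,0],"roll":0},{"dp":[0,0.8,0],"roll":0},{"dp":[0,0.8,0],"roll":0},{"dp":[0,0,0],"roll":0},{"dp":[0,0,0],"roll":0}]'
python3 - <<'E'
from h import *
import pickle
c=snap('wrist');pickle.dump(c,open('w12.pkl','wb'))
L=[pickle.load(open(f'w{i}.pkl','rb')) for i in (10,11,12)]
for k in L: print(proj(k,[[780,55,320]]),k['pose'][:3,3])
t=pickle.load(open('top.pkl','rb'))['img'][55:130,205:275]
def cr(k): return cv2.resize(k['img'][190:384,126:386],(400,300),interpolation=2)
m=np.vstack([np.hstack([cr(L[1]),cr(L[2])]),np.hstack([cr(L[0]),cv2.resize(t,(400,300),interpolation=2)])])
m=np.clip(255*(m/255.)**.6,0,255).astype(np.uint8)
cv2.imwrite('pics/lens.png',m[:,:,::-1])
E
```

```text
time: 19.02
position: [676.4, -4.1, 423.3]
tool_rot: [-0.001, 0.003, 1.0, 0.0]
wrist_force: [0.5, -0.1, -0.4]
width: 85.3
finger_force: 0.0
time: 19.7
position: [677.0, 116.2, 424.0]
tool_rot: [0.0, 0.002, 1.0, -0.0]
wrist_force: [0.2, -1.2, -0.9]
width: 85.5
finger_force: 0.0
[[252.14828516 308.69625429]] [563.95619193  54.54765195 556.29375864]
[[307.68568233 285.10536948]] [593.22833484  -4.8328677  557.27945537]
[[193.73722897 284.27128852]] [593.66225551 115.50145471 557.86958211]
```

View pics/lens.png

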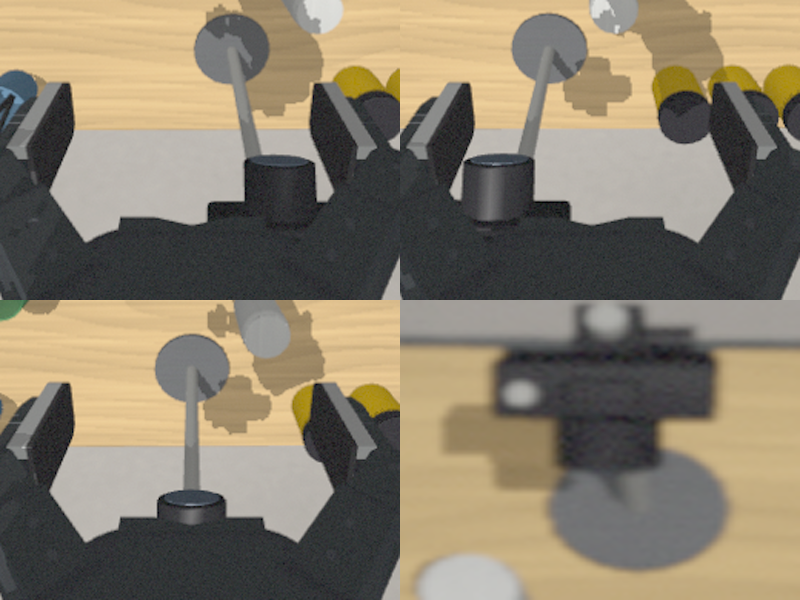

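Run:
```python
from h import *
import pickle
np.set_printoptions(precision=2,suppress=True)
L={i:pickle.load(open(f'w{i}.pkl','rb')) for i in (10,11,12)}
f=lambda u,v:(126+u*.65,190+v*194/300)
px={10:f(191.5,498-300),11:f(280.5,161.5),12:f(98.5,160.5)}
A=[];b=[]
for i in L:
    o,d=rays(L[i],[px[i]]);M=np.eye(3)-np.outer(d[0],d[0]);A.append(M);b.append(M@o)
A=np.vstack(A);b=np.hstack(b);P=np.linalg.lstsq(A,b,rcond=None)[0];print('lens',P)
for i in L: print(i,px[i],proj(L[i],[P]))
bp={10:f(192,368-300),11:f(231.5,48),12:f(150,48)}
for i in L: print('base',plane(L[i],[bp[i]],5))
# lens rim width
o=L[10];print('rim',[np.linalg.norm(np.diff(plane(L[i],[f(a,161),f(b_,161)],P[2]),axis=0)) for i,a,b_ in((11,245,316),(12,63,134))])
t=pickle.load(open('top.pkl','rb'));im=t['img'];
print('top lens',proj(t,[P]))
g=cv2.GaussianBlur(cv2.cvtColor(im,6),(3,3),0).astype(float)
# front (lower) edge of the body left and right of the barrel, back edge
for rng,r0,r1 in((list(range(224,231))+list(range(251,258)),78,90),):
    e=[]
    for u in rng:
        col=np.diff(g[r0:r1,u]);k=np.argmax(col);e.append((u,r0+k+.5+ (0 if k in(0,len(col)-1) else .5*(col[k-1]-col[k+1])/(col[k-1]-2*col[k]+col[k+1]))))
    e=np.array(e);W=plane(t,e,330);print(np.c_[e,W[:,:2]]);s=np.polyfit(W[:,1],W[:,0],1);print('edge yaw',-np.degrees(np.arctan(s[0])))
for v in range(71,82): 
    d=np.diff(g[v,210:275]);print(v,210+np.argmin(d[:25])+.5,235+np.argmax(d[25:])+.5,end='; ')
# barrel sides
for v in range(86,96):
    d=np.diff(g[v,225:260]);print(v,225+np.argmin(d),225+np.argmax(d),end='; ')
```

```text
lens [782.26  53.33 331.54]
10 (250.47500000000002, 318.03999999999996) [[250.63 318.47]]
11 (308.32500000000005, 294.43666666666667) [[308.16 294.35]]
12 (190.025, 293.79) [[190.04 293.45]]
base [[856.    53.39   5.  ]]
base [[854.49  52.99   5.  ]]
base [[855.81  54.19   5.  ]]
rim [np.float64(47.058517650002656), np.float64(47.27292207339283)]
top lens [[241.33  96.35]]
[[224.    84.22 812.95  97.42]
 [225.    84.38 812.57  94.9 ]
 [226.    84.38 812.61  92.39]
 [227.    84.42 812.56  89.89]
 [228.    84.5  812.39  87.37]
 [229.    84.56 812.28  84.87]
 [230.    84.56 812.32  82.36]
 [251.    84.79 812.47  29.73]
 [252.    84.8  812.46  27.22]
 [253.    84.78 812.56  24.72]
 [254.    84.78 812.59  22.21]
 [255.    84.78 812.62  19.71]
 [256.    84.75 812.73  17.2 ]
 [257.    84.75 812.76  14.7 ]]
edge yaw 0.048398552769276675
71 220.5 260.5; 72 220.5 260.5; 73 220.5 260.5; 74 220.5 260.5; 75 220.5 260.5; 76 220.5 260.5; 77 228.5 260.5; 78 228.5 260.5; 79 228.5 259.5; 80 220.5 259.5; 81 220.5 259.5; 86 231 250; 87 231 250; 88 231 250; 89 231 250; 90 231 250; 91 231 250; 92 231 250; 93 231 250; 94 231 250; 95 231 257;
```

Run:
```python
from h import *
plan([590,372,250],170,8)
```

```text
[0.222 0.641 0.435] roll 0.141
[0.235 0.636 0.435] roll 0.141
[0.249 0.631 0.435] roll 0.141
[0.262 0.625 0.435] roll 0.141
[0.275 0.62  0.435] roll 0.141
[0.288 0.614 0.435] roll 0.141
[0.301 0.608 0.435] roll 0.141
[0.314 0.601 0.435] roll 0.141
```

```bash
python3 -m inch '[{"dp":[0.22,0.64,0.43],"roll":0.14},{"dp":[0.23,0.64,0.43],"roll":0.14},{"dp":[0.25,0.63,0.43],"roll":0.14},{"dp":[0.26,0.63,0.44],"roll":0.14},{"dp":[0.27,0.62,0.44],"roll":0.14},{"dp":[0.29,0.61,0.44],"roll":0.14},{"dp":[0.3,0.61,0.43],"roll":0.14},{"dp":[0.31,0.6,0.43],"roll":0.14}]'
python3 -m inch '[{"dp":[0,0,0],"roll":0},{"dp":[0,0,0],"roll":0}]'
python3 - <<'E'
from h import *
import pickle
c=snap('wrist');pickle.dump(c,open('w13.pkl','wb'));save(c,'w13')
print(tool().round(3));print(proj(c,[[572.7,374,58],[423,401,58],[518,384,85]]))
im=cv2.resize(c['img'],(64,48),interpolation=3);hsv=cv2.cvtColor(im,cv2.COLOR_RGB2HSV)
for r in range(0,36): print(r*8,' '.join('%3d/%3d'%(hsv[r,u,1],hsv[r,u,2]) for u in range(14,44,2)))
E
```

```text
time: 20.75
position: [591.2, 372.0, 249.6]
tool_rot: [0.0, 0.088, 0.996, -0.0]
wrist_force: [0.6, -0.9, -0.1]
width: 84.8
finger_force: 0.0
time: 21.0
position: [591.7, 371.4, 250.6]
tool_rot: [0.001, 0.087, 0.996, -0.0]
wrist_force: [-0.2, -0.3, -0.0]
width: 84.9
finger_force: 0.0
[[-9.85000e-01  1.75000e-01  2.00000e-03  5.92108e+02]
 [ 1.75000e-01  9.85000e-01 -0.00000e+00  3.71084e+02]
 [-2.00000e-03 -0.00000e+00 -1.00000e+00  2.50949e+02]
 [ 0.00000e+00  0.00000e+00  0.00000e+00  1.00000e+00]]
[[250.66728925 153.03408126]
 [251.41603357   9.17476317]
 [251.08823181 106.01050337]]
0 135/172 135/180 134/183 134/179 134/181 134/175 134/169 135/168 108/153  99/154 135/189 134/192 134/192 135/191 134/192
8 135/182 134/183 134/186 135/182 135/176 134/177 135/178 135/176  79/142  69/151 134/194 135/195 134/198 134/198 135/191
16 134/190 134/186 135/180 134/181 135/183 134/181 135/180 134/177  87/153  70/153 134/200 134/202 135/199 134/196 134/188
24 134/181 135/181 135/182 135/180 134/177 134/177 135/181 134/183  89/157  69/151 134/203 135/204 135/199 134/192 134/185
32 134/175 135/17
[... 3241 characters left out ...]
 134/194 134/196 134/192 134/189 135/187 134/152 134/103  36/ 71  36/ 77  17/ 75
248 134/190 135/187 122/125   0/ 22 134/185 135/195 134/196 135/195 133/191 134/186 135/180 134/148  43/ 71  37/ 76   5/ 51
256 135/189 133/188   5/ 51   0/ 10 135/187 134/187 134/192 134/187 135/180 135/180 134/188 134/192  69/ 89  38/ 74  15/ 17
264 129/190   8/ 62   0/ 62  23/ 11 135/179 134/188 134/184 135/182 134/190 133/191 135/187 134/184  78/121  38/ 68   0/ 10
272  60/128  33/ 23   7/ 37   0/ 11 134/192 134/187 134/190 134/190 134/184 134/189 134/192 135/191  92/139  38/ 73  23/ 11
280   8/ 90  12/ 44  18/ 14  23/ 11 134/184 134/188 134/192 135/196 135/193 134/190 134/188 134/190 102/153  38/108   0/ 11
```

Run:
```python
from h import *
import pickle
np.set_printoptions(precision=1,suppress=True,linewidth=200)
c=pickle.load(open('w13.pkl','rb'));hsv=cv2.cvtColor(c['img'],cv2.COLOR_RGB2HSV)
m=((hsv[...,1]<112)&(hsv[...,2]>90)).astype(np.uint8)
k,l,st,ce=cv2.connectedComponentsWithStats(m);L=l[110,256];m=(l==L);print(st[L])
rows=list(range(0,160,4))
e=[(r,np.nonzero(m[r])[0].min()-.5,np.nonzero(m[r])[0].max()+.5) for r in rows if m[r].any()]
print(e)
mid=np.array([((a+b)/2,r) for r,a,b in e if 56<=r<=140])
W=plane(c,mid,60);print(W[[0,-1]],'yaw',np.degrees(np.arctan2(*(W[-1]-W[0])[[1,0]])))
wid=[np.linalg.norm(np.diff(plane(c,[(a,r),(b,r)],60)[:,:2],axis=0)) for r,a,b in e if 56<=r<=140];print(np.array(wid))
col=np.nonzero(m[:,256])[0];print('col256',col.min(),col.max());print('foot top edge',plane(c,[(256,col.max()+.5)],85))
print('shoulder start',plane(c,[(256,50)],85))
for u in (222,228,233,282,286): print(u,hsv[40:165,u,2])
```

```text
[ 230    2   49  156 6096]
[(4, np.float64(242.5), np.float64(265.5)), (8, np.float64(239.5), np.float64(264.5)), (12, np.float64(240.5), np.float64(265.5)), (16, np.float64(241.5), np.float64(265.5)), (20, np.float64(241.5), np.float64(265.5)), (24, np.float64(241.5), np.float64(265.5)), (28, np.float64(241.5), np.float64(265.5)), (32, np.float64(241.5), np.float64(265.5)), (36, np.float64(241.5), np.float64(265.5)), (40, np.float64(241.5), np.float64(266.5)), (44, np.float64(239.5), np.float64(269.5)), (48, np.float64(235.5), np.float64(273.5)), (52, np.float64(231.5), np.float64(277.5)), (56, np.float64(229.5), np.float64(278.5)), (60, np.float64(229.5), np.float64(278.5)), (64, np.float64(229.5), np.float64(277.5)), (68, np.float64(229.5), np.float64(277.5)), (72, np.float64(230.5), np.float64(278.5)), (76, np.float64(230.5), np.float64(277.5)), (80, np.float64(230.5), np.float64(277.5)), (84, np.float64(230.5), np.float64(277.5)), (88, np.float64(231.5), np.float64(277.5)), (92, np.float64(231.5), np.float64(277.5)), (96, np.float64(231.5), np.float64(277.5)), (100, np.float64(2
[... 2760 characters left out ...]
83  90  77  75  73  70  72  72  72  79  91  94  88  73  73  73  87  99 101  99  97
  93  91  92  92  89  79  68  68  87 100  96  94  95  88  91 109 109 107 155 191 190 190 196 199 201 203 203]
286 [195 194 192 192 191 188 191 190 192 160 124 113 114 110 114 115 112 110 111 115 117 115 112 108 115 114 110 117 124 125 124 122 121  64  66  67  70  70  74  77  76  69  73 101 110 138 138 141 140
 138 137 133 129 127 132 139 141 138 139 141 137 137 133 132 132 128 127 123 123 130 136 136 132 132 132 132 128 129 131 135 134 128 126 124 126 125 120 119 121 125 131 132 130 129 129 111  83  75
  68  71  75  80  89  86  78  99 120 121 121 120 124 115 158 196 192 190 189 189 190 195 197 201 203 204 206]
```

Run:
```python
from h import *
import pickle
np.set_printoptions(precision=1,suppress=True,linewidth=200)
c=pickle.load(open('w13.pkl','rb'))
a=np.radians(-9.3);u=np.array([np.cos(a),np.sin(a),0]);o=np.array([519.2,386,58])
for n,px,z in(('near rest',[(228,63),(228,76)],46),('far rest',[(228,133.5),(228,143)],46),('nearR',[(282,62),(282,74)],46),('farR',[(282,133.5),(282,143.5)],46),('base',[(222,50.5),(222,153)],10)):
    P=plane(c,px,z);print(n,((P-o)@u))
plan([519.2-21*u[0],386-21*u[1],110],170.7,4)
```

```text
near rest [-47.3 -33.4]
far rest [32.4 44.1]
nearR [-47.6 -34.9]
farR [33.2 45.5]
base [-65.7  63.6]
[0.5 0.  0.7] roll -0.022
[0.5 0.  0.7] roll -0.022
[0.5 0.  0.7] roll -0.022
[0.5 0.  0.7] roll -0.022
```

```bash
python3 -m inch '[{"dp":[0.5,0,0.7],"roll":-0.02},{"dp":[0.5,0,0.7],"roll":-0.02},{"dp":[0.5,0,0.7],"roll":-0.02},{"dp":[0.48,0,0.7],"roll":-0.02},{"dp":[0,0,0.5],"roll":0},{"dp":[0,0,0.4],"roll":0},{"dp":[0,0,0.22],"roll":0},{"dp":[0,0,0],"roll":0}]'
python3 -m inch '[{"dp":[0,0,0],"roll":0},{"dp":[0,0,0],"roll":0},{"dp":[0,0,0],"roll":0},{"dp":[0,0,0],"roll":0},{"dp":[0,0,0],"roll":0}]' 0 30
python3 -c "
from h import *
print(tool()[:3,3]);print(tool()[:3,3])"
```

```text
time: 22.05
position: [493.4, 388.9, 54.0]
tool_rot: [-0.0, 0.081, 0.997, -0.0]
wrist_force: [-0.1, 0.4, 0.3]
width: 85.8
finger_force: 0.0
time: 22.68
position: [493.9, 393.1, 56.7]
tool_rot: [0.002, 0.08, 0.997, 0.004]
wrist_force: [0.7, 4.8, 4.0]
width: 52.9
finger_force: 31.5
[493.86116196 393.13420636  56.71091724]
[493.86116196 393.13420636  56.71091724]
```

```bash
python3 -m inch '[{"dp":[0,0,-0.3],"roll":0},{"dp":[0,0,-0.6],"roll":0},{"dp":[0,0,-0.3],"roll":0},{"dp":[0.5,0.3,0],"roll":0},{"dp":[0.5,0.38,0],"roll":0},{"dp":[0,0,0],"roll":0},{"dp":[0,0,0],"roll":0}]'
python3 - <<'E'
from h import *
import pickle
np.set_printoptions(precision=1,suppress=True,linewidth=200)
P=[]
for n in ('scene','top','wrist'):
    c=snap(n);pickle.dump(c,open(n+'2.pkl','wb'));P.append(tool()[:3,3])
print(np.array(P),ctrl.get_state()['width'])
a=np.radians(-9.3);u=np.array([np.cos(a),np.sin(a)]);v=np.array([-u[1],u[0]])
r=np.mean(P,0)[:2]-[518.2,386];print('TCP in rack-berth frame',r@u,r@v)
hsv=cv2.cvtColor(c['img'],cv2.COLOR_RGB2HSV);m=((hsv[...,1]<112)&(hsv[...,1]>45)&(hsv[...,2]>60)).astype(np.uint8)
k,l,st,ce=cv2.connectedComponentsWithStats(m)
for i in range(1,k):
    if st[i,4]>300: print(st[i],ce[i])
E
```

```text
time: 23.55
position: [449.1, 429.8, 113.8]
tool_rot: [0.0, 0.08, 0.997, -0.001]
wrist_force: [0.2, -0.5, -4.4]
width: 52.9
finger_force: 32.7
[[449.7 429.5 113.8]
 [449.8 429.5 113.8]
 [449.8 429.7 113.9]] 52.62501335003884
TCP in rack-berth frame -74.5764047719126 31.929751430203343
[  191   118   123   217 17056] [250.1 236.2]
[  35  222   88  106 4615] [ 78.7 273.1]
```

```bash
python3 -m inch '[{"dp":[0.04,0,0.3],"roll":0},{"dp":[0,0,0.4],"roll":0},{"dp":[0,0,0.04],"roll":0},{"dp":[0,0,0],"roll":0}]'
python3 -m inch '[{"dp":[0,0,0.06],"roll":0},{"dp":[0,0,0.04],"roll":0},{"dp":[0,0,0],"roll":0}]'
python3 -m inch '[{"dp":[0,0,0.04],"roll":0},{"dp":[0,0,0.04],"roll":0},{"dp":[0,0,0],"roll":0}]'
```

```text
time: 24.2
position: [446.7, 431.0, 76.7]
tool_rot: [-0.0, 0.08, 0.997, -0.0]
wrist_force: [0.3, 0.6, -3.5]
width: 52.8
finger_force: 32.7
time: 24.58
position: [446.1, 432.4, 73.9]
tool_rot: [0.0, 0.08, 0.997, 0.001]
wrist_force: [-3.2, -1.3, 6.2]
width: 52.9
finger_force: 33.5
time: 24.95
position: [444.8, 433.4, 70.4]
tool_rot: [-0.0, 0.079, 0.997, 0.001]
wrist_force: [-6.9, -2.0, 8.1]
width: 52.9
finger_force: 34.0
```

```bash
python3 -m inch '[{"dp":[0,0,0.05],"roll":0},{"dp":[0,0,0.05],"roll":0},{"dp":[0,0,0.04],"roll":0},{"dp":[0,0,0],"roll":0}]'
python3 - <<'E'
from h import *
import pickle
np.set_printoptions(precision=1,suppress=True,linewidth=200)
c=snap('scene');pickle.dump(c,open('scene3.pkl','wb'));save(c,'scene3');p=tool()[:3,3];print(p)
print(proj(c,[p,p+[54*.98,-9,0],p-[100,-16,0]]))
hsv=cv2.cvtColor(c['img'],cv2.COLOR_RGB2HSV)
d=cv2.absdiff(c['img'],pickle.load(open('scene.pkl','rb'))['img']).max(2)
x0,y0=320,255
for r in range(y0,y0+75,3): print(r,''.join('#' if (45<hsv[r,q,1]<112 and hsv[r,q,2]>85) else ('d' if hsv[r,q,2]<60 else '.') for q in range(x0,x0+90)))
E
```

```text
time: 25.45
position: [442.8, 434.3, 63.5]
tool_rot: [-0.002, 0.078, 0.997, 0.001]
wrist_force: [-9.4, -0.0, 9.4]
width: 52.8
finger_force: 35.1
[442.8 434.3  63.5]
[[372.1 294.4]
 [356.1 299.6]
 [400.9 284.8]]
255 ####.##########################################.ddd.............ddddd....#.###############
258 #########################################.ddd.ddddddddd..................dd###############
261 ################....#####################.ddddddddddddddddddddd.....dddddd################
264 #############......######################ddddddddddddddddddddddddddddddddd################
267 #########################################ddd##ddddddddddddddddddddddddddd#################
270 #########################################dddddddddddddddddddddddddddddd###################
273 ##########################################ddddddddddddddddddddddddddd#####################
276 ##############.......#######################dddddddddddddddddddddddd.#####################
279 ######................######################.dddddd##.dddddddddddddd.#####################
282 .......................#######
[... 785 characters left out ...]
###################################
309 ............................................#####################.########################
312 ..............................................############################################
315 .........................................###########.#####################################
318 #...............................####.####.################################################
321 #...##.................#####.#############################################################
324 .......##......##.#########.###################.##########################################
327 ..#..#....####.#######.############.######################################################
```

Run:
```python
from h import *
import pickle
c=pickle.load(open('scene3.pkl','rb'));hsv=cv2.cvtColor(c['img'],cv2.COLOR_RGB2HSV)
for r in range(276,316,2): print(r,' '.join('%2d'%(hsv[r,q,1]//3) for q in range(336,412,2)))
print()
for r in range(276,316,2): print(r,' '.join('%2d'%(hsv[r,q,2]//3) for q in range(336,412,2)))
c=snap('wrist');pickle.dump(c,open('w14.pkl','wb'));hsv=cv2.cvtColor(c['img'],cv2.COLOR_RGB2HSV)
print('w')
for r in range(60,300,6): print(r,' '.join('%3d'%(hsv[r,q,1]) for q in range(180,324,6)))
print(hsv[60:300:2,250,2])
```

```text
276 46 43 41 31 31 30 31 30 31 31 31 30 30 32 21  9  7 18  5 15 13 12 13  9 22 19 29 29 32 31 30 30 30 31 32 30 31 30
278 44 42 37 30 30 30 31 30 30 32 31 29 30 31 28 27 22  2 25 23  3 28  7  8  7  3 21 31 30 31 30 30 30 30 31 30 31 31
280 44 43 44 37 30 31 30 31 31 30 30 32 30 31 23  7  8 22 31 26 20  6  8 13 13  1 27 30 31 30 31 30 30 30 29 31 33 30
282 45 44 44 42 32 30 30 30 31 30 29 30 32 30  9 18  9 27 31 32  9 11 13 15  6  5  9 27 31 31 31 31 31 30 29 30 30 32
284 41 38 41 43 40 33 31 30 31 31 31 32 31 33  8  9 10 31 31 27 14 17 30 33  7  2  4 20 32 33 30 31 30 30 30 30 29 31
286 42 40 42 43 43 38 34 31 32 31 31 27 23 22 17 18 19 19 18 15 19  4  9 23  5  2  0  1  3 20 31 31 30 30 31 29 31 29
288 43 43 43 41 44 30 18 19 15 16 17 18 18 18 20 18 18 21 18 20  8  7  6 10  8  6 17  5  2 26 30 30 31 30 30 30 30 30
290 40 41 40 41 41 21 17 21 20 19 16 19 19 18 19 19 18 18 18 19 11 11 17 14  0  6 13  7 10 28 30 31 30 30 30 30 30 30
292 42 42 40 42 33 20 21 16 19 18 17 17 17 18 19 17 18 17 18 18 15 23 10  9  0  3 14  0 16 21 30 29 30 31 31 31 30 30
294 42 42 41 43 30 18 19 14 18 18 19 1
[... 7403 characters left out ...]
 106  30  45
288  48  85  55 106  74  72  76  72  68  71  67  63  70  72  76  70  70  73  71  70 127  59  48   0
294  98  28  34 158  75  72  73  69  71  69  69  71  68  70  69  72  70  73  74  72 130  85  64  51
[196 194 195 194 195 203 200 192 187 185 184 185 181 176 183 191 191 190
 188 186 181 178 177 171 171 171 172 179 179 165 163 162 173 185 195 197
 198 197 197 198 197 198 197 197 196 196 194 195 194 194 191 191 191 190
 191 189 188 190 189 184 167 144 133 133 133 134 134 133 133 133 134 134
 133 143 164 193 203 205 205 204 204 206 205 205 204 204 204 205 204 203
 202 204 204 203 202 203 201 201 200 199 201 199 199 198 199 197 197 141
  97  99  97  98  99  97  98  97  97  96  98  98]
```

```bash
cat > tilt.py <<'E'
from h import *
import pickle
from scipy.optimize import brentq
def pr(c,P):  # tool-frame points -> pixels
    d=dict(c);d['pose']=np.array(c['tool_from_camera']);return proj(d,P)
def liprow(c):
    hsv=cv2.cvtColor(c['img'],cv2.COLOR_RGB2HSV);m=((hsv[...,1]<112)&(hsv[...,2]>90)).astype(np.uint8)
    k,l,st,ce=cv2.connectedComponentsWithStats(m);L=l[222,250];mm=l==L
    w=mm.sum(1);top=np.nonzero(mm.any(1))[0].min();ys=np.nonzero(w>=85)[0]
    return top-.0,w[[top,top+1,top+3,150,220]]
def model(c,g,th,w=-4):
    f=np.linspace(-np.pi,np.pi,181);l=100+g;s,k=np.sin(th),np.cos(th);r=15.5
    return pr(c,np.c_[l*k+r*np.cos(f)*s,r*np.sin(f),w+l*s-r*np.cos(f)*k])[:,1].min()
def theta(c,g,w=-4): r,_=liprow(c);return np.degrees(brentq(lambda t:model(c,g,t,w)-r,0,.9))
E
python3 - <<'E'
from tilt import *
a=pickle.load(open('wrist2.pkl','rb'));b=pickle.load(open('w14.pkl','rb'))
print(liprow(a),liprow(b))
for w in(-6,-4,-2):
    g=brentq(lambda g:model(a,g,0.,w)-liprow(a)[0],-60,30);print(w,'g',g,'theta',[theta(b,g,w)] if model(b,g,.9,w)>liprow(b)[0]>model(b,g,0,w) else (model(b,g,0,w),model(b,g,.5,w),model(b,g,.9,w)))
E
```

```text
(np.float64(118.0), array([ 10,  17,  55,  52, 101])) (np.float64(115.0), array([26, 37, 49, 45, 96]))
-6 g -26.650352762927803 theta (np.float64(118.0066117561339), np.float64(120.18303884581489), np.float64(139.4189958176026))
-4 g -26.786780457279935 theta (np.float64(118.00653579320162), np.float64(120.1320938566866), np.float64(139.12764034126477))
-2 g -26.92320813152117 theta (np.float64(118.00646189204815), np.float64(120.08242901059486), np.float64(138.8422427957472))
```

Run:
```python
from h import *
import pickle
c=pickle.load(open('scene3.pkl','rb'));p=np.array([442.8,434.3,67.5])
a=np.radians(-9.)
for th in (0,10,15,20,25,30):
    t=np.radians(th);u=np.array([np.cos(a)*np.cos(t),np.sin(a)*np.cos(t),np.sin(t)])
    q=proj(c,[p+(55+26)*u,p,p+20*u]);print(th,q.round(1).tolist(),'slope',(q[1]-q[0])[1]/(q[1]-q[0])[0])
# axis from top and bottom body outlines
hsv=cv2.cvtColor(c['img'],cv2.COLOR_RGB2HSV)
s=hsv[...,1].astype(int)
for q in range(344,376,2):
    col=s[280:310,q];r=np.nonzero(col<75)[0]+280;print(q,r.min(),r.max(),(r.min()+r.max())/2,end=' | ')
```

```text
0 [[348.1, 301.5], [372.3, 293.5], [366.4, 295.4]] slope -0.33318812806612236
10 [[349.2, 298.1], [372.3, 293.5], [366.7, 294.6]] slope -0.1992395173570435
15 [[350.0, 296.3], [372.3, 293.5], [366.9, 294.1]] slope -0.12570611690108255
20 [[351.0, 294.4], [372.3, 293.5], [367.1, 293.7]] slope -0.04553055085999144
25 [[352.1, 292.6], [372.3, 293.5], [367.4, 293.3]] slope 0.0436474523840001
30 [[353.4, 290.7], [372.3, 293.5], [367.8, 292.8]] slope 0.14506388301688497Traceback (most recent call last):
  File "<stdin>", line 12, in <module>
    return umr_minimum(a, axis, None, out, keepdims, initial, where)
ValueError: zero-size array to reduction operation minimum which has no identity
```

```bash
cat >> tilt.py <<'E'
def scene_tilt(yaw=-9.,g=-25,smax=75,cols=(358,374),rows=(276,312),wz=4,nm='s'):
    """body outline mid-line in the scene picture -> tilt, given the held point"""
    p=[];c=snap('scene');pickle.dump(c,open(nm+'.pkl','wb'))
    s=ctrl.get_state();p=np.array(s['position'])+[0,0,wz];S=cv2.cvtColor(c['img'],cv2.COLOR_RGB2HSV)[...,1].astype(int)
    e=[]
    for q in range(*cols):
        r=np.nonzero(S[rows[0]:rows[1],q]<smax)[0]+rows[0]
        if len(r): e.append((q,r.min(),r.max()))
    e=np.array(e);print(e[::3].tolist());k=np.polyfit(e[:,0],e[:,1:].mean(1),1)[0];a=np.radians(yaw)
    def sl(t):
        u=np.array([np.cos(a)*np.cos(t),np.sin(a)*np.cos(t),np.sin(t)]);q=proj(c,[p+60*u,p]);return (q[1]-q[0])[1]/(q[1]-q[0])[0]
    print(p,'slope',k,'tilt',np.degrees(brentq(lambda t:sl(t)-k,-.3,.9)),s['wrist_force'].round(1))
    return c
E
python3 -m inch '[{"dp":[0,0,0.05],"roll":0},{"dp":[0,0,0.05],"roll":0},{"dp":[0,0,0],"roll":0}]'
python3 -c "
from tilt import *
scene_tilt()"
```

```text
time: 25.92
position: [442.0, 434.9, 58.4]
tool_rot: [-0.002, 0.078, 0.997, 0.002]
wrist_force: [-10.6, 0.3, 9.2]
width: 52.9
finger_force: 35.9
[[358, 286, 303], [361, 286, 304], [364, 277, 304], [367, 276, 303], [370, 276, 304], [373, 277, 303]]
[441.9997825  434.94240996  62.44323509] slope -0.43308823529411833 tilt -7.891116743161303 [-11.3   0.4   7.9]
```

```bash
sed -i "s/S=cv2.cvtColor(c\['img'\],cv2.COLOR_RGB2HSV)\[...,1\].astype(int)/H=cv2.cvtColor(c['img'],cv2.COLOR_RGB2HSV).astype(int);S=np.where(H[...,2]>84,H[...,1],255)/" tilt.py
python3 -c "
from tilt import *
c=scene_tilt(cols=(354,374),rows=(278,312))
H=cv2.cvtColor(c['img'],cv2.COLOR_RGB2HSV).astype(int)
for r in range(276,310,2): print(r,''.join('#' if (H[r,q,1]<75 and H[r,q,2]>84) else ('o' if H[r,q,1]<75 and H[r,q,2]>50 and H[r,q,1]>25 else '.') for q in range(335,400)))
"
```

```text
[[354, 286, 304], [357, 286, 304], [360, 286, 304], [363, 286, 303], [366, 287, 303], [369, 287, 304], [372, 287, 303]]
[441.99430147 434.95207292  62.46362313] slope -0.033458646616537614 tilt 20.831895534405398 [-11.1   1.3   9.1]
276 .................................................................
278 .................................................................
280 ....................................#............................
282 .............................#.......................o...........
284 ......................................................##.........
286 ................###########.##oooooo#..#...............o..#......
288 .............##oo######################o.................#.o.....
290 ...........##ooooooo#####################....##o.................
292 ...........#ooooooooo####################o..o##o.................
294 ...........#oooooooooo###################o...............##......
296 ...........#oooooooooo###################...............###......
298 ...........##oooooooo###################o..............o##.......
300 ............##oooooo####################o##......o...............
302 .............###oo#####################o.#.....o#................
304 ................############......##...###...o...................
306 .................................................................
308 .................................................................
```

```bash
python3 -m inch '[{"dp":[0,0,0.05],"roll":0},{"dp":[0,0,0.05],"roll":0},{"dp":[0,0,0],"roll":0}]'
python3 -c "
from tilt import *
c=scene_tilt(cols=(354,374),rows=(278,312))"
```

```text
time: 26.4
position: [441.4, 435.2, 53.3]
tool_rot: [-0.003, 0.078, 0.997, 0.002]
wrist_force: [-12.0, 1.9, 8.7]
width: 52.7
finger_force: 36.9
[[354, 285, 303], [357, 285, 303], [360, 286, 303], [363, 286, 303], [366, 287, 304], [369, 287, 304], [372, 288, 305]]
[441.41084399 435.2277241   57.33191944] slope 0.13157894736841963 tilt 29.59987631567943 [-12.    1.5   8.5]
```

```bash
python3 -m inch '[{"dp":[0,0,0],"roll":0},{"dp":[0,0,0],"roll":0},{"dp":[0,0,-0.2],"roll":0},{"dp":[0,0,-0.6],"roll":0},{"dp":[0,0,-0.4],"roll":0},{"dp":[0,0,0],"roll":0},{"dp":[0,0,0],"roll":0}]' - 60
python3 -c "
from tilt import *
c=scene_tilt(cols=(340,385),rows=(245,312))
H=cv2.cvtColor(c['img'],cv2.COLOR_RGB2HSV).astype(int)
for r in range(244,290,2): print(r,''.join('#' if (H[r,q,1]<75 and H[r,q,2]>84) else ('o' if H[r,q,1]<75 and H[r,q,2]>50 and H[r,q,1]>25 else '.') for q in range(335,420)))
"
```

```text
time: 27.32
position: [446.9, 430.4, 110.5]
tool_rot: [-0.0, 0.08, 0.997, -0.001]
wrist_force: [0.0, -0.1, -4.6]
width: 51.8
finger_force: 63.9
[[340, 260, 273], [347, 279, 280], [350, 272, 287], [353, 271, 288], [356, 271, 289], [359, 271, 289], [362, 272, 289], [365, 269, 290], [368, 273, 290], [371, 273, 291], [374, 274, 291], [377, 285, 292], [380, 245, 246], [383, 245, 290]]
[446.65992063 430.34610343 114.09592519] slope -0.19542914093645045 tilt 9.380091644452712 [-0.7 -0.9 -3.4]
244 ............................o.###........####...oo#######o...........................
246 ............................................#############............................
248 .....................................................................................
250 ...............................o.....................................................
252 .....................................................................................
254 .....................................................................................
256 .................................................................
[... 760 characters left out ...]
oooooooo#################o............................................
276 .............#oooooooooo#################o.....oo...........o........................
278 .............ooooooooooo##################...o###....................................
280 ............#ooooooooooo##################o...oo.....................................
282 .............#oooooooooo##################o..............o#..........................
284 .............#ooooooooo##################o..............o##..........................
286 ..............##ooooo####################.##........oo#####..........................
288 ................########################o##......##.#####............................
```

```bash
python3 -m inch '[{"dp":[0,0,-0.8],"roll":0},{"dp":[0,0,-0.8],"roll":0},{"dp":[0,0,0],"roll":0}]'
python3 -c "
from tilt import *
plan([540,52,188],180,12)"
```

```text
time: 27.75
position: [447.6, 433.0, 193.6]
tool_rot: [0.002, 0.08, 0.997, 0.002]
wrist_force: [-0.6, 0.6, -4.0]
width: 52.2
finger_force: 64.8
[-0.253 -0.602  0.009] roll -0.089
[-0.245 -0.606  0.009] roll -0.089
[-0.237 -0.609  0.009] roll -0.089
[-0.229 -0.612  0.009] roll -0.089
[-0.221 -0.615  0.009] roll -0.089
[-0.213 -0.618  0.009] roll -0.089
[-0.204 -0.621  0.009] roll -0.089
[-0.196 -0.623  0.009] roll -0.089
[-0.188 -0.626  0.009] roll -0.089
[-0.179 -0.628  0.009] roll -0.089
[-0.171 -0.631  0.009] roll -0.089
[-0.162 -0.633  0.009] roll -0.089
```

```bash
python3 -m inch '[{"dp":[-0.25,-0.6,0],"roll":-0.09},{"dp":[-0.25,-0.6,0],"roll":-0.09},{"dp":[-0.24,-0.61,0],"roll":-0.09},{"dp":[-0.23,-0.61,0],"roll":-0.09},{"dp":[-0.22,-0.62,0],"roll":-0.09},{"dp":[-0.21,-0.62,0],"roll":-0.09},{"dp":[-0.2,-0.62,0],"roll":-0.09},{"dp":[-0.2,-0.62,0],"roll":-0.09}]'
python3 -m inch '[{"dp":[-0.19,-0.63,0.02],"roll":-0.09},{"dp":[-0.18,-0.63,0.02],"roll":-0.09},{"dp":[-0.17,-0.63,0.02],"roll":-0.09},{"dp":[-0.16,-0.63,0.02],"roll":-0.08},{"dp":[0,0,0],"roll":0},{"dp":[0,0,0],"roll":0},{"dp":[0,0,0],"roll":0}]'
python3 - <<'E'
from tilt import *
import pickle
for n in('scene','top'):
    c=snap(n);pickle.dump(c,open(n+'5.pkl','wb'));H=cv2.cvtColor(c['img'],cv2.COLOR_RGB2HSV).astype(int)
    T=tool();u,v=proj(c,[[609,52,231]])[0].astype(int);print(n,T[:3,3],np.degrees(np.arctan2(T[1,0],T[0,0])),u,v)
    for r in range(v-22,v+24): print(r,''.join('#' if (H[r,q,1]<80 and H[r,q,1]>35 and H[r,q,2]>84) else ('o' if H[r,q,1]<80 and H[r,q,2]>45 and H[r,q,1]>25 else '.') for q in range(u-28,u+56 if n=='scene' else u+28)),u-28)
E
```

```text
time: 28.75
position: [507.7, 175.6, 189.0]
tool_rot: [-0.002, 0.026, 1.0, -0.001]
wrist_force: [0.5, -0.3, -3.7]
width: 52.0
finger_force: 64.9
time: 29.62
position: [538.9, 51.8, 186.8]
tool_rot: [-0.0, -0.001, 1.0, 0.0]
wrist_force: [0.8, -0.4, -3.2]
width: 51.9
finger_force: 64.9
scene [539.13616631  51.74550729 187.01225331] -179.8645165663228 255 196
174 .........................................................o.......................... 227
175 .................................................................................... 227
176 ...................................o...o................o........................... 227
177 .................................................................................... 227
178 ...................................o................................................ 227
179 .................................................................................... 227
180 .......................................................o............................ 227
181 .................................................................................... 2
[... 5899 characters left out ...]
ooooooooooo##########ooooooooooo.o............ 214
184 oooooooooooooooooooo###########ooooooooooo..o........... 214
185 ooooooooooooooooooo###########ooooooooooooo............. 214
186 oooooooooooooooo#o##########ooooooooooooooo............. 214
187 oooooooooooooo#############ooooooooooooooooo............ 214
188 oooooooooooooo##########ooooooooooooooooooooo........... 214
189 oooooooooooo###########oooooooooooooooooooo#o........... 214
190 oooooooooo###########oooooooooooooooooooooo###oo........ 214
191 oooooooooo#########ooooooooooooooooooooo#######o........ 214
192 oooooooooo########oooooooooooooooooooooo#######oo....... 214
193 oooooooooo######oooooooooooooooooooooooo########o....... 214
```

```bash
cat > fin.py <<'E'
from tilt import *
np.set_printoptions(precision=1,suppress=True)
def yplane(c,px,y): o,d=rays(c,px);return o+d*((y-o[1])/d[:,1])[:,None]
def final(c,y,a=(266,276)):
    H=cv2.cvtColor(c['img'],cv2.COLOR_RGB2HSV).astype(int)
    m=((H[...,1]<85)&(H[...,1]>25)&(H[...,2]>40)&(H[...,2]<80)).astype(np.uint8)
    b=((H[...,1]<80)&(H[...,1]>35)&(H[...,2]>84))
    m[:186]=0;m[206:]=0;m[:,:248]=0;m[:,264:]=0
    k,l,st,ce=cv2.connectedComponentsWithStats(m);i=1+np.argmax(st[1:,4]);print('disc',st[i],ce[i])
    F=yplane(c,[ce[i]],y)[0]
    e=[]
    for q in range(*a):
        r=[r for r in range(185,213) if b[r,q]];e.append((q,min(r),max(r)))
    e=np.array(e);print(e.tolist());P=yplane(c,np.c_[e[:,0],e[:,1:].mean(1)],y)
    s=np.polyfit(P[:,0],P[:,2],1);print('foot',F,'axis tilt',np.degrees(np.arctan(s[0])),'axis z at foot x',np.polyval(s,F[0]),'tilt foot-axis',)
    Q=P.mean(0);print('tilt foot->mid',np.degrees(np.arctan2(F[2]-Q[2],F[0]-Q[0])),Q)
    return F
E
python3 - <<'E'
from fin import *
c=pickle.load(open('scene5.pkl','rb'));final(c,51.6)
H=cv2.cvtColor(c['img'],cv2.COLOR_RGB2HSV)[...,2]
for r in range(187,210): print(r,H[r,246:300:1])
u=np.array([.866,0,.5])
for th in (26,30,34):
  t=np.radians(th);u=np.array([np.cos(t),0,np.sin(t)]);print(th,proj(c,[np.array([539.2,51.6,191.2])+80*u]))
E
```

```text
disc [252 192   8  12  70] [255.4 197.6]
[[266, 189, 207], [267, 191, 207], [268, 191, 207], [269, 192, 207], [270, 192, 207], [271, 192, 207], [272, 187, 208], [273, 192, 208], [274, 193, 208], [275, 194, 208]]
foot [609.2  51.6 227.2] axis tilt 31.219031068735987 axis z at foot x 233.658458954664 tilt foot-axis
tilt foot->mid 26.1757244115578 [552.8  51.6 199.5]
187 [193 195 198 192 186 185 184 185 185 183 185 185 183 182 182 179 181 181
 174 112  34  31  23  31  33  76 132 100  40  31  45  79  87 133 170  90
  35  32  35  61  88  77  64  34  88 169 189 194 194 194 192 195 191 187]
188 [193 193 193 196 191 184 187 185 183 184 186 182 184 182 183 181 180 180
 181 162  66  36  34  28  25  45  84  85  32  27 112 192 178 127 110  58
  28  24  28  35  53  59  49  37 112 185 189 191 191 193 193 193 194 192]
189 [194 195 194 196 197 190 187 185 181 164 155 158 146 147 172 180 190 175
 179 169 101  55  38  19  23  31  60 110  41  27  73 133 118  65  44  32
  29  29  31  30  45  51  44  46 121 187 192 189 191 190 194 192 193 194]
190 [196 195 194 194 195 197 189 172 145 138 131 128 118 115 
[... 3775 characters left out ...]
 190 150 115  76  61  48  53  58  70  92  74  63
  80  84  91  96  96  95  99 104 101 105 103  99  90  88  61  51  69  94
 100 117 145 186 186 182 174 153 146 161 187 192 192 197 200 199 196 191]
208 [205 201 203 193 162 149 117  78  53  43  36  44  38  37  43  58  49  36
  49  51  52  58  61  69  70  81  89  89  97 100 108  98  88  94 100 108
 115 144 176 185 190 190 187 182 177 184 192 193 192 191 195 199 200 197]
209 [191 160 153 123  84  76  50  43  33  35  40  36  38  43  38  39  41  40
  44  47  42  39  35  43  42  47  52  56  73 112 156 116 112 130 134 148
 158 183 186 183 185 187 189 188 185 183 187 193 194 192 193 198 200 199]
26 [[254.9 198.1]]
30 [[255.6 196.5]]
34 [[256.5 195. ]]
```

Run:
```python
from fin import *
c=pickle.load(open('scene5.pkl','rb'));f=np.linspace(0,2*np.pi,73)
def bb(O,u,n,s,r):
    q=proj(c,O+s*u+r*np.c_[np.cos(f)]*n+r*np.c_[np.sin(f)]*np.array([0,1,0]));return q.min(0),q.max(0)
for g in(-25,-27):
 for th in (26,28,30,32):
  t=np.radians(th);u=np.array([np.cos(t),0,np.sin(t)]);n=np.array([-u[2],0,u[0]]);O=np.array([539.2,51.6,191.2])-g*u
  A=bb(O,u,n,55,27);B=bb(O,u,n,-100,15.5);print(g,th,'foot left %.1f top %.1f bot %.1f'%(A[0][0],A[0][1],A[1][1]),'lip right %.1f top %.1f bot %.1f'%(B[1][0],B[0][1],B[1][1]),'lip top - foot top %.1f'%(B[0][1]-A[0][1]))
```

```text
-25 26 foot left 249.4 top 189.4 bot 206.8 lip right 294.1 top 197.3 bot 206.6 lip top - foot top 7.9
-25 28 foot left 249.6 top 188.6 bot 206.0 lip right 293.8 top 198.0 bot 207.3 lip top - foot top 9.4
-25 30 foot left 249.8 top 187.9 bot 205.2 lip right 293.5 top 198.7 bot 208.0 lip top - foot top 10.8
-25 32 foot left 250.1 top 187.2 bot 204.4 lip right 293.2 top 199.4 bot 208.6 lip top - foot top 12.2
-27 26 foot left 248.9 top 189.3 bot 206.7 lip right 293.7 top 197.3 bot 206.6 lip top - foot top 7.9
-27 28 foot left 249.1 top 188.5 bot 205.9 lip right 293.4 top 197.9 bot 207.2 lip top - foot top 9.4
-27 30 foot left 249.3 top 187.8 bot 205.1 lip right 293.1 top 198.6 bot 207.9 lip top - foot top 10.8
-27 32 foot left 249.6 top 187.1 bot 204.3 lip right 292.8 top 199.3 bot 208.5 lip top - foot top 12.2
```

```bash
cat > ax.py <<'E'
from fin import *
def edges(c,r0,r1):
    S=cv2.GaussianBlur(cv2.cvtColor(c['img'],cv2.COLOR_RGB2HSV)[...,1],(3,3),0).astype(float);E=[[],[]]
    for r in range(r0,r1):
        for k,rng in((0,range(250,170,-1)),(1,range(250,330))):
            for q in rng:
                if S[r,q]>=103:
                    p=q+1 if k==0 else q-1;f=(103-S[r,p])/(S[r,q]-S[r,p]);E[k].append((p+f*(q-p),r));break
    return [np.array(e) for e in E]
def axis(c,r0,r1,rad):
    n=[]
    for e in edges(c,r0,r1):
        p=cv2.undistortPoints(e.reshape(-1,1,2),K(c),np.array(c['D'],float)).reshape(-1,2)
        k=np.polyfit(p[:,1],p[:,0],1);res=p[:,0]-np.polyval(k,p[:,1]);ok=abs(res)<2.5*res.std();k=np.polyfit(p[ok,1],p[ok,0],1)
        v=np.array([1,-k[0],-k[1]]);n.append(v/np.linalg.norm(v))
    a=np.cross(*n);a/=np.linalg.norm(a);Rc=np.array(c['tool_from_camera'])[:3,:3];a=Rc@a;a*=np.sign(a[0])
    half=np.arccos(abs(n[0]@n[1]))/2;print('axis in tool',a.round(3),'tilt %.2f'%np.degrees(np.arctan2(a[2],a[0])),'side %.2f'%np.degrees(np.arcsin(a[1])),'dist',rad/np.sin(half))
E
python3 - <<'E'
from ax import *
L=pickle.load(open('wrist2.pkl','rb'));M=pickle.load(open('w14.pkl','rb'))
N=snap('wrist');pickle.dump(N,open('w15.pkl','wb'))
for n,c in (('level',L),('mid',M),('now',N)):
    e=edges(c,112,235);w=[round(float(b[0]-a[0]),1) for a,b in zip(*e)] if len(e[0])==len(e[1]) else None;print(n,w and w[::5])
    for r in ((134,164),(130,170),(212,231)):
        try: axis(c,*r,13 if r[0]<200 else 27)
        except Exception as x: print(x)
E
```

```text
level [-inf, 30.9, 61.3, 56.8, 53.7, 53.1, 53.0, 52.6, 52.2, 52.0, 51.6, 51.4, 51.0, 50.8, 50.4, 57.3, 70.0, 82.6, 94.2, 99.3, 102.4, 101.9, 101.2, 100.7, 100.0]
axis in tool [ 1. -0.  0.] tilt 1.08 side -0.52 dist 134.60348878354176
axis in tool [ 1. -0.  0.] tilt 0.20 side -0.51 dist 134.2107038260304
axis in tool [ 1. -0.  0.] tilt 0.76 side -0.06 dist 134.64366705654885
mid [-inf, 42.8, 53.1, 49.1, 46.9, 47.0, 47.1, 46.9, 46.6, 46.8, 46.7, 46.7, 46.7, 46.4, 49.8, 61.2, 72.6, 84.2, 95.3, 98.3, 98.2, 98.0, 98.0, 98.0, 97.7]
axis in tool [1.  0.  0.2] tilt 13.74 side 0.34 dist 152.19650574300806
axis in tool [1.  0.  0.3] tilt 15.17 side 0.19 dist 151.91206271351265
axis in tool [1.  0.  0.3] tilt 17.30 side 0.36 dist 150.92487604050112
now None
OpenCV(4.12.0) /io/opencv/modules/calib3d/src/undistort.dispatch.cpp:347: error: (-215:Assertion failed) CV_IS_MAT(_src) && CV_IS_MAT(_dst) && (_src->rows == 1 || _src->cols == 1) && (_dst->rows == 1 || _dst->cols == 1) && _src->cols + _src->rows - 1 == _dst->rows + _dst->cols - 1 && (CV_MAT_TYPE(_src->type) == CV_32FC2 || CV_MAT_TYPE(_src->
[... 562 characters left out ...]
>type) == CV_64FC2) in function 'cvUndistortPointsInternal'

OpenCV(4.12.0) /io/opencv/modules/calib3d/src/undistort.dispatch.cpp:347: error: (-215:Assertion failed) CV_IS_MAT(_src) && CV_IS_MAT(_dst) && (_src->rows == 1 || _src->cols == 1) && (_dst->rows == 1 || _dst->cols == 1) && _src->cols + _src->rows - 1 == _dst->rows + _dst->cols - 1 && (CV_MAT_TYPE(_src->type) == CV_32FC2 || CV_MAT_TYPE(_src->type) == CV_64FC2) && (CV_MAT_TYPE(_dst->type) == CV_32FC2 || CV_MAT_TYPE(_dst->type) == CV_64FC2) in function 'cvUndistortPointsInternal'
ax.py:8: RuntimeWarning: divide by zero encountered in scalar divide
  p=q+1 if k==0 else q-1;f=(103-S[r,p])/(S[r,q]-S[r,p]);E[k].append((p+f*(q-p),r));break
```

```bash
python3 - <<'E'
s=open('ax.py').read()
s=s.replace("S=cv2.GaussianBlur(cv2.cvtColor(c['img'],cv2.COLOR_RGB2HSV)[...,1],(3,3),0).astype(float)","H=cv2.GaussianBlur(c['img'],(3,3),0);H=cv2.cvtColor(H,cv2.COLOR_RGB2HSV).astype(float);S=np.maximum(H[...,1]*(H[...,2]>75),103+(85-H[...,2]))")
open('ax.py','w').write(s)
E
python3 - <<'E'
from ax import *
L=pickle.load(open('wrist2.pkl','rb'));M=pickle.load(open('w14.pkl','rb'));N=pickle.load(open('w15.pkl','rb'))
H=cv2.cvtColor(N['img'],cv2.COLOR_RGB2HSV)
for r in (110,118,130,150,170,215,225): print(r,H[r,190:320:5,1],H[r,190:320:5,2])
for n,c in (('level',L),('mid',M),('now',N)):
    e=edges(c,112,235);w=[round(float(b[0]-a[0]),1) for a,b in zip(*e)] if len(e[0])==len(e[1]) else None;print(n,w and w[::5])
    for r in ((134,164),(130,170),(212,231)):
        try: axis(c,*r,13 if r[0]<200 else 27)
        except Exception as x: print('fail')
E
```

```text
110 [ 4  9  8 23 17 25 24  8 14  8  8  8 15 31  0 16  8  0  9  9  5  4  0  5
  9  4] [57 30 31 33 30 31 32 33 36 34 31 33 35 33 32 32 31 54 58 56 56 57 56 56
 56 57]
118 [ 9  0  0 24 31  8  8 30  8 47 66 67 65 63 65 53 15 14  9 13 14 13  4  5
  9  9] [ 56  52  30  32  33  32  32  34  31  60 116 152 160 158 133  72  34  56
  56  57  55  58  57  56  59  55]
130 [ 5  0 16 22 25 16 15 16 66 68 67 67 66 69 67 66 66 18  4  5  9  9  5  9
 13  4] [ 55  55  31  35  31  31  34  32 127 139 145 149 150 151 149 143 131  42
  57  56  58  57  56  58  57  58]
150 [10  5  5  9  5  8 16 24 68 66 70 65 68 67 69 66 65 30 16 23 12  9  9  9
  9 10] [ 53  54  54  54  53  32  31  32 123 140 146 148 153 152 147 142 129  34
  32  34  41  56  58  57  55  53]
170 [ 5 10 14  5  5  5  5  5 68 65 66 67 68 68 68 67 66  8 31 25 17  0  8  9
  5  9] [ 55  53  54  54  52  53  52  47 127 142 147 152 153 150 146 141 127  32
  33  31  30  34  32  54  52  54]
215 [ 5  5  5 68 69 69 66 64 66 68 67 67 65 67 68 65 68 67 68 68 67 67  9 17
  0 17] [ 50  48  49 124 133 137 142 147 146 150 153 155 157 156 154 153 150 148
 146 143
[... 647 characters left out ...]
46.5, 46.6, 46.6, 46.6, 45.5, 45.6, 49.4, 58.9, 69.3, 80.5, 91.1, 97.8, 97.6, 97.6, 97.7, 97.6, 97.7]
axis in tool [1.  0.  0.3] tilt 17.61 side 0.00 dist 152.0758355203996
axis in tool [ 1.  -0.   0.3] tilt 17.58 side -0.03 dist 152.0601051196084
axis in tool [0.9 0.  0.3] tilt 19.19 side 0.22 dist 152.09624061619212
now None
axis in tool [0.9 0.  0.4] tilt 26.60 side 0.35 dist 158.22612238087774
axis in tool [0.9 0.  0.3] tilt 19.66 side 0.21 dist 161.9396312360892
axis in tool [0.9 0.  0.5] tilt 26.79 side 0.17 dist 155.29824209294785ax.py:8: RuntimeWarning: divide by zero encountered in scalar divide
  p=q+1 if k==0 else q-1;f=(103-S[r,p])/(S[r,q]-S[r,p]);E[k].append((p+f*(q-p),r));break
```

```bash
python3 -c "
from tilt import *
plan([454.7,429,188],170.8,10)"
```

```text
[ 0.168  0.756 -0.001] roll 0.108
[ 0.18   0.753 -0.001] roll 0.108
[ 0.192  0.75  -0.001] roll 0.108
[ 0.205  0.746 -0.001] roll 0.108
[ 0.217  0.743 -0.001] roll 0.108
[ 0.229  0.739 -0.001] roll 0.108
[ 0.241  0.736 -0.001] roll 0.108
[ 0.253  0.732 -0.001] roll 0.108
[ 0.264  0.727 -0.001] roll 0.108
[ 0.276  0.723 -0.001] roll 0.108
```

```bash
python3 -m inch '[{"dp":[0.17,0.76,0],"roll":0.11},{"dp":[0.18,0.75,0],"roll":0.11},{"dp":[0.19,0.75,0],"roll":0.11},{"dp":[0.2,0.75,0],"roll":0.11},{"dp":[0.22,0.74,0],"roll":0.11},{"dp":[0.23,0.74,0],"roll":0.11},{"dp":[0.24,0.74,0],"roll":0.11},{"dp":[0.25,0.73,0],"roll":0.11}]'
python3 -m inch '[{"dp":[0.26,0.73,0],"roll":0.11},{"dp":[0.28,0.72,0],"roll":0.09},{"dp":[0,0,0],"roll":0},{"dp":[0,0,0.8],"roll":0},{"dp":[0,0,0.8],"roll":0},{"dp":[0,0,0.6],"roll":0},{"dp":[0,0,0],"roll":0},{"dp":[0,0,0],"roll":0}]'
python3 -c "
from ax import *
c=snap('wrist');pickle.dump(c,open('w16.pkl','wb'))
axis(c,134,160,13);axis(c,212,231,27)
c=scene_tilt(cols=(354,374),rows=(258,305))"
```

```text
time: 30.78
position: [472.3, 354.6, 187.3]
tool_rot: [0.0, 0.066, 0.998, 0.0]
wrist_force: [0.6, 0.4, -3.7]
width: 52.0
finger_force: 64.9
time: 31.78
position: [456.9, 429.3, 78.6]
tool_rot: [0.001, 0.081, 0.997, 0.001]
wrist_force: [0.1, 0.4, -3.3]
width: 52.2
finger_force: 64.9
axis in tool [0.9 0.  0.4] tilt 26.34 side 0.14 dist 158.57746106603713
axis in tool [0.9 0.  0.4] tilt 25.22 side 0.12 dist 155.9371138723073
[[354, 280, 298], [357, 281, 298], [360, 277, 298], [363, 282, 299], [366, 282, 299], [369, 282, 300], [372, 294, 301]]
[457.  429.6  83.2] slope 0.2917293233082682 tilt 35.92861754679735 [ 0.3  0.3 -2.8]
```

```bash
python3 -m inch '[{"dp":[0,0,0.3],"roll":0},{"dp":[0,0,0.06],"roll":0},{"dp":[0,0,0.06],"roll":0},{"dp":[0,0,0],"roll":0}]'
python3 -c "
from ax import *
c=snap('wrist');pickle.dump(c,open('w17.pkl','wb'))
axis(c,134,160,13);axis(c,212,231,27)
c=scene_tilt(cols=(356,370),rows=(278,315))"
```

```text
time: 32.38
position: [455.8, 430.6, 60.9]
tool_rot: [0.001, 0.08, 0.997, 0.001]
wrist_force: [-6.8, -5.7, 24.0]
width: 52.2
finger_force: 68.6
axis in tool [ 1.  -0.   0.2] tilt 9.35 side -0.54 dist 169.3433022284156
axis in tool [ 0.8 -0.   0.5] tilt 32.35 side -0.96 dist 155.75421504203712
[[356, 284, 302], [359, 284, 303], [362, 285, 303], [365, 286, 303], [368, 287, 304]]
[455.8 430.6  65. ] slope 0.18571428571429016 tilt 32.01863857112259 [-7.  -6.2 23.3]
```

```bash
python3 -m inch '[{"dp":[0,0,0.03],"roll":0},{"dp":[0,0,0],"roll":0},{"dp":[0,0,0],"roll":0}]'
python3 -c "
from ax import *
c=scene_tilt(cols=(356,370),rows=(278,315))"
python3 -m inch '[{"dp":[0,0,-0.2],"roll":0},{"dp":[0,0,-0.6],"roll":0},{"dp":[0,0,0],"roll":0},{"dp":[0,0,0],"roll":0}]'
python3 -c "
from ax import *
c=snap('wrist');pickle.dump(c,open('w18.pkl','wb'))
axis(c,134,160,13);axis(c,212,231,27)
c=scene_tilt(cols=(354,372),rows=(258,305),nm='scene6')
H=cv2.cvtColor(c['img'],cv2.COLOR_RGB2HSV)
print(H[264:302,343:372:2,1])
print(proj(c,[np.array(ctrl.get_state()['position'])+[-65,11,-35]]))
"
```

```text
time: 32.85
position: [455.4, 430.8, 60.1]
tool_rot: [0.001, 0.08, 0.997, 0.001]
wrist_force: [-8.4, -7.5, 27.1]
width: 51.6
finger_force: 69.5
[[356, 284, 302], [359, 284, 302], [362, 285, 302], [365, 286, 303], [368, 287, 304]]
[455.4 430.8  64.1] slope 0.17692307692307413 tilt 31.647266623730044 [-8.5 -6.5 27.5]
time: 33.4
position: [456.1, 427.7, 93.5]
tool_rot: [-0.0, 0.081, 0.997, -0.001]
wrist_force: [0.7, -0.8, -3.4]
width: 52.1
finger_force: 65.8
axis in tool [ 1.  -0.   0.2] tilt 14.46 side -0.17 dist 167.1153031534223
axis in tool [0.8 0.  0.6] tilt 36.05 side 0.72 dist 153.7999159594939
[[354, 275, 293], [357, 276, 293], [360, 275, 294], [363, 277, 295], [366, 278, 295], [369, 278, 296]]
[455.8 427.6  97.1] slope 0.1914344685242522 tilt 31.507257146099974 [ 0.1 -0.  -4.3]
[[ 92  89  92  90  92  91  91 106  35  27  61  20   9  38  55]
 [ 92  92  93  95  97  94  88 101  73  36  32  66  49  92  42]
 [ 83  92  92  95  95  94  90 102  72  49  64  45  26  43  31]
 [ 90  91  92  92  94  96  93  96 102  43  92  32  46  40  58]
 [ 83  92  93  92  93  95  92  90  96  44  22  28  30
[... 1405 characters left out ...]
  56  64  59  55  61  52  56  55  57  52  51  57  48]
 [137 127  71  54  49  53  53  53  56  57  54  53  58  56  39]
 [133 129 101  74  75  63  64  53  51  54  56  55  55  59  31]
 [124 130 135 124 109  96  87  75  68  55  65  57  56  58  11]
 [131 134 124 134 136 117  93  92  90  80  71  69  60  51   7]
 [129 122 124 129 129 125  96  92  95  98  88  93  86  73  23]
 [131 157 125 129 132 131 100  86  91  94  93  95  93  92  75]
 [133 136 134 131 133 133 113  89  91  92  92  91  95  95  92]
 [131 131 133 132 119 136 126  98  89  91  90  94  94  93  94]
 [133 132 150 142 128 129 133 110  97  94  91  93  92  94  92]
 [127 126 149 128 145 146 128 126 117  87  93  91  94  97  90]]
[[385.9 289.7]]
```

```bash
python3 -m inch '[{"dp":[0,0,-0.95],"roll":0},{"dp":[0,0,-0.95],"roll":0},{"dp":[0,0,0],"roll":0}]'
python3 -c "
from tilt import *
plan([538,52,189],180,10)"
```

```text
time: 33.88
position: [457.1, 430.8, 193.0]
tool_rot: [0.002, 0.081, 0.997, 0.003]
wrist_force: [0.6, 0.5, -2.8]
width: 52.3
finger_force: 65.8
[-0.282 -0.722  0.008] roll -0.108
[-0.27  -0.726  0.008] roll -0.108
[-0.258 -0.73   0.008] roll -0.108
[-0.246 -0.735  0.008] roll -0.108
[-0.234 -0.738  0.008] roll -0.108
[-0.222 -0.742  0.008] roll -0.108
[-0.21  -0.746  0.008] roll -0.108
[-0.198 -0.749  0.008] roll -0.108
[-0.186 -0.752  0.008] roll -0.108
[-0.174 -0.755  0.008] roll -0.108
```

```bash
python3 -m inch '[{"dp":[-0.28,-0.72,0],"roll":-0.11},{"dp":[-0.27,-0.73,0],"roll":-0.11},{"dp":[-0.26,-0.73,0],"roll":-0.11},{"dp":[-0.25,-0.73,0],"roll":-0.11},{"dp":[-0.23,-0.74,0],"roll":-0.11},{"dp":[-0.22,-0.74,0],"roll":-0.11},{"dp":[-0.21,-0.75,0],"roll":-0.11},{"dp":[-0.2,-0.75,0],"roll":-0.11}]'
python3 -m inch '[{"dp":[-0.19,-0.75,0.04],"roll":-0.1},{"dp":[-0.17,-0.75,0.04],"roll":-0.1},{"dp":[0,0,0],"roll":0},{"dp":[0,0,0],"roll":0},{"dp":[0,0,0],"roll":0}]'
python3 - <<'E'
from ax import *
c=snap('scene');pickle.dump(c,open('scene7.pkl','wb'));P=np.mean([tool()[:3,3]],0)
n=snap('wrist');pickle.dump(n,open('w19.pkl','wb'))
T=tool();print(P,T[:3,3],np.degrees(np.arctan2(T[1,0],T[0,0])))
V=cv2.cvtColor(c['img'],cv2.COLOR_RGB2HSV)[...,2]
print('foot');
for r in range(186,210): print(r,V[r,246:266])
print('lip')
for r in range(194,213): print(r,V[r,280:298])
f=np.linspace(0,2*np.pi,73)
def bb(O,u,n,s,r):
    q=proj(c,O+s*u+r*np.c_[np.cos(f)]*n+r*np.c_[np.sin(f)]*np.array([0,1,0]));return q.min(0),q.max(0),proj(c,[O+s*u])[0]
g=-26
for th in (26,28,30,32):
  t=np.radians(th);u=np.array([np.cos(t),0,np.sin(t)]);m=np.array([-u[2],0,u[0]]);O=P+[0,0,4]-g*u
  A=bb(O,u,m,55,27);B=bb(O,u,m,-100,15.5);print(th,'foot left %.1f top %.1f ctr'%(A[0][0],A[0][1]),A[2],'lip right %.1f top %.1f bot %.1f'%(B[1][0],B[0][1],B[1][1]),'lip top - foot top %.1f'%(B[0][1]-A[0][1]),'lip mid-foot ctr %.1f'%((B[0][1]+B[1][1])/2-A[2][1]))
final(c,51.8)
S=edges(n,108,235);print([round(float(b[0]-a[0]),1) for a,b in zip(*S)][::4])
E
```

```text
time: 34.88
position: [520.2, 123.5, 187.7]
tool_rot: [-0.002, 0.015, 1.0, -0.0]
wrist_force: [-0.0, -1.0, -3.0]
width: 52.1
finger_force: 65.8
time: 35.5
position: [536.9, 51.5, 185.4]
tool_rot: [-0.0, -0.001, 1.0, 0.0]
wrist_force: [0.4, -0.2, -3.7]
width: 52.2
finger_force: 65.8
[537.   51.5 185.6] [537.2  51.4 185.7] -179.85778963848674
foot
186 [195 198 195 187 184 185 184 183 183 186 185 184 184 181 182 179 184 183
 179 126]
187 [194 195 195 191 188 184 186 185 182 184 182 183 183 182 182 179 181 183
 180 143]
188 [194 195 196 196 190 189 183 185 186 184 172 161 158 153 165 167 177 178
 181 170]
189 [194 193 194 196 196 191 188 185 174 146 144 140 136 114 125 122 130 137
 153 161]
190 [195 196 194 195 196 196 187 172 144 129 112 105  97 101 111 105 101 104
 113 119]
191 [196 196 193 194 195 198 190 152 119  96  84  79  71  80 110 110 110 105
 103 106]
192 [197 196 196 196 194 192 169 132  94  80  79  76  68  75  96 114 116 109
 103 105]
193 [193 194 196 193 194 189 145 102  81  76  81  68  64  68  80 111 114 111
 109 111]
194 [190 195 196 197 195 175 133  87  78  79  76  66  63
[... 3354 characters left out ...]
 62] [256.7 196.6]
[[266, 190, 206], [267, 190, 207], [268, 191, 207], [269, 191, 207], [270, 191, 207], [271, 192, 207], [272, 192, 208], [273, 191, 208], [274, 191, 208], [275, 193, 208]]
foot [604.6  51.8 229.6] axis tilt 30.787139577570546 axis z at foot x 230.84983888359034 tilt foot-axis
tilt foot->mid 29.754097577452587 [553.   51.8 200.1]
[-106.0, -inf, -inf, 24.7, 42.3, 47.6, 47.1, 43.7, 42.3, 42.5, 42.5, 42.7, 42.9, 42.9, 43.1, 43.2, 43.3, 43.6, 44.6, 52.4, 62.8, 73.4, 83.8, 91.8, 94.4, 94.7, 95.2, 95.3, 95.7, 95.9, 96.1, 96.3]ax.py:8: RuntimeWarning: divide by zero encountered in scalar divide
  p=q+1 if k==0 else q-1;f=(103-S[r,p])/(S[r,q]-S[r,p]);E[k].append((p+f*(q-p),r));break
```

```bash
python3 -m inch '[{"dp":[-0.06,0.01,-0.03],"roll":0},{"dp":[0,0,0],"roll":0},{"dp":[0,0,0],"roll":0},{"dp":[0,0,0],"roll":0}]'
python3 - <<'E'
from ax import *
c=snap('scene');print(tool()[:3,3]);final(c,52)
s=pickle.load(open('scene.pkl','rb'))['img'].astype(int);d=abs(c['img'].astype(int)-s).max(2)
for n,(x0,x1,y0,y1) in dict(beaker=(302,340,258,285),can=(218,240,252,294),tumbler=(186,206,200,228),bowl=(238,262,156,176),tool=(258,290,188,216),stack=(195,228,165,205)).items(): print(n,(d[y0:y1,x0:x1]>50).mean().round(3))
E
```

```text
time: 36.1
position: [540.5, 50.6, 187.3]
tool_rot: [0.0, -0.0, 1.0, -0.0]
wrist_force: [0.2, -0.5, -3.0]
width: 51.8
finger_force: 65.8
[540.5  50.6 187.3]
disc [252 191   8  11  58] [255.6 196.3]
[[266, 190, 206], [267, 191, 206], [268, 191, 207], [269, 191, 207], [270, 191, 207], [271, 191, 207], [272, 191, 208], [273, 192, 208], [274, 193, 208], [275, 197, 208]]
foot [609.1  52.  232.5] axis tilt 37.111753424741785 axis z at foot x 241.61729203534784 tilt foot-axis
tilt foot->mid 30.733780076936036 [553.1  52.  199.2]
beaker 0.0
can 0.028
tumbler 0.004
bowl 0.131
tool 0.771
stack 0.288
```

```bash
python3 -m inch '[{"dp":[0,0.02,0],"roll":0},{"dp":[0,0,0],"roll":0},{"dp":[0,0,0],"roll":0},{"dp":[0,0,0],"roll":0}]'
python3 -c "
from h import *
print(ctrl.get_state()['joint_vel'].round(3));print(ctrl.sign_off())"
```

```text
time: 36.65
position: [540.5, 51.6, 187.3]
tool_rot: [0.0, -0.0, 1.0, -0.0]
wrist_force: [-0.5, -0.0, -4.2]
width: 51.9
finger_force: 65.8
[-0.001 -0.001  0.001 -0.001 -0.     0.001 -0.   ]
the job is handed in; nothing more can be done
None
```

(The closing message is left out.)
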